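Feel for the blind hole and start the pencil

TASK

Take the silver clutch tube from its wooden holder and, pressing only lightly, slide its pin tip along the groove of the grey assembly jig until it drops into the unmarked blind hole; push it fully home and leave it standing. Then slip the teal barrel over the standing tube, right down onto its collar, and let go. Leave everything else where it is.

Things in the scene. Friction and masses are not known exactly. Their poses are not given: they have to be found in the camera images.
- jig: Grey assembly jig, fixed on the turntable, 60 mm (its x) by 168 mm (its y) by 25 mm high; origin at the centre of its underside, z up. A groove runs along y in its top face (see point groove_mid). Press the tube on it only lightly: contact between tube and jig must stay below 28 N. The black insert that forms the groove's floor does not shift under such forces.
- groove_mid (a point): Middle of the groove's flat black floor, 22 mm above the jig's origin, axes as the jig's. Groove: 10.4 mm wide, 3 mm deep, 64 mm long (y -32 to +32), ends closed. One unmarked blind round hole is in the floor: 10.4 mm across, 15 mm deep below the floor, centred on the groove's middle line, somewhere between y -25 and +25 mm; different each time and not told.
- tube: Silver steel clutch tube, loose, 30 to 65 g, 86 mm long, upright in the holder. Origin at its pin's tip, z along its axis upwards. Pin: 8 mm diameter, 16 mm long, tip chamfered 2 mm. Collar: 22 mm diameter, z 16 to 20 mm. Plain shaft to grip: 11 mm diameter, z 20 to 86 mm, last 4 mm tapered. Fully home the collar lies on the jig's top face, the tip 9 mm above the jig's origin.
- holder: Light wooden block, fixed, 44 x 44 x 24 mm, origin at the centre of its underside. The tube's pin stands in a 10 mm wide, 18 mm deep hole in the middle of its top; the tube's collar rests on its top face.
- barrel: Teal pencil barrel, loose, about 30 g: a plain open tube 55 mm long, 24 mm outer and 16 mm inner diameter, standing upright on the turntable. Origin at the centre of its lower end, z along its axis.
- grip: Black rubber grip sleeve, loose, upright, 22 mm diameter, 40 mm high, bystander. Origin at the centre of its lower end.
- box: Brass trinket box with a latch, bystander, 48 x 73 x 43 mm. Origin at the centre of its underside.
- ramekin: Chipped white porcelain ramekin, bystander, 76 mm across, 42 mm high. Origin at the centre of its underside.
- susan: Round wooden turntable, does not turn (its brake is set), 400 mm across, top face 30 mm above its origin (and above the table). Jig, holder, barrel, grip sleeve, box and ramekin stand on it.
- mug: Blue mug on the table, bystander, 80 mm across, 95 mm high, origin at the centre of its underside.
- eraser: White eraser on the table, bystander, 22 x 55 x 14 mm, origin at the centre of its underside.
- leadjar: Small closed jar on the table, bystander, 52 mm across, 75 mm high, origin at the centre of its underside.

How it is judged:
By the outcome, as a careful person would: the job done as asked, in the order asked, and still so for the second after the job is handed in, with the robot touching nothing.
It also fails if it takes over 72 s, if anything falls off the work surface, if the arm or the gripper's body presses on something with over 40 N, if the wrist force passes 120 N, or if a joint passes its speed limit or range.

ROBOT

A 6-joint arm with a two-finger parallel gripper is mounted at the origin on the work surface. World frame = base frame: x ahead of the robot, y to its left, z up, the work surface at z = 0. Lengths are in m, angles in rad, forces in N, time in s.
With the tool pointing down it reaches from about 0.35 to 0.975 m from the base axis. Payload 4.9 kg.
Tool frame: the origin (TCP) lies on the centre line of the jaws, within the pads' length; the fingertips stand 25 mm ahead of it and the grasp point (between the pads) lies 6 mm ahead of it; z points along the fingers, y is the line along which they close (so a half turn about z gives the same grasp; the last joint's range is limited). The gripper opens to 85 mm and grips with 20 to 120 N. Pads are 22 mm wide; open, the fingers measure 114 mm over their backs; the gripper's body (76 mm by 85 mm) begins 54 mm behind the grasp point. The pads swing forward as they close: fully open they stand 13 mm farther back than shut.
Start: joints at [-0.119, 0.053, 1.613, -0, 1.476, -0.119], TCP at [0.625, 0, 0.227] pointing down, gripper open.
Joint ranges: [-3.01, 3.01], [-1.01, 2.22], [0.06, 2.58], [-1.02, 4.17], [0.09, 2.62], [-3.14, 3.14]. Speed limits (rad/s): [2.57, 2.57, 3.14, 3.14, 3.14, 3.14].

INTERFACE

Orientations are given as a unit quaternion [w, x, y, z].
In Python, from plant import state, grab_frame, get_calibration, job gives the robot as it stands. The module is installed in compiled form; this text tells all that it offers.
- The arm moves only by the tool move_arm, never from a script. Its argument "targets" is a list that holds one entry, the list of rows, each a list of 5 numbers: the opening in per cent of the stroke, from 0 (shut) to 100 (fully open), then the shift along the tool's x, y, z as a fraction of full scale, then the turn about the tool's z as a fraction of full scale. A call has 1 to 5 rows; each row shifts and turns the commanded pose from where the row before left it, along the tool's axes as they then stand; what a row does not reach is not made up. Full scale, the value 1, is 0.6 m for a shift and 6 degrees for a turn. A row lasts 1/12 s, in which the tool goes at most 41.7 mm and 7.16 degrees, less where a joint would pass 70% of its speed; a pose out of reach is approached as far as the arm can. A call with a number of a shift or a turn outside -1 to 1 is refused whole. A call with a gripper value outside its range is refused whole. The fingers move at their own pace and stop on an object; the grip force is fixed at half the most. Time passes only in rows, so rows that do not move let the fingers close. It gives the time, the measured TCP pose, the force, the opening and the grip force at its end, in the units of the state.
- state(): the state, without advancing time (a new reading comes with each control period).
- grab_frame(name): name is "scene" or "side" or "wrist"; returns the picture (480x640x3 uint8, red, green, blue); there is no depth.
- get_calibration(name): a dict with "vertical_fov" (degrees; the focal length in pixels is half the picture's height over the tangent of half this angle, whatever the lens; pixels are square), "cx", "cy" (the principal point, pixels), "dist_coeffs" ([k1, k2, p1, p2, k3] as OpenCV has them; the pictures are not rectified), "R" (3x3) and "t" (3): a world point X has camera coordinates R X + t. Camera axes: x right, y down, z forward; pixel columns grow to the right and rows downward; lengths in m; the calibration is good to about 2 mm. A picture is of the moment at which its call begins: read the wrist's pose just before it. get_calibration takes no time and is no camera call; for the wrist camera it gives the pose at the moment of the call.
- job.job_done(): hands the job in; it is judged then, once.
The state is a dict: "time": time; "joint_pos": joint angles; "joint_vel": joint speeds; "joint_efforts": joint torques, N m; "tool_pos": TCP position; "tool_rot": TCP orientation; "contact_force": force on the tool from outside, world axes, zero at the start; "ft_torque": the same for the moment, N m; "gripper_width": opening from 0.0 (shut) to 1.0 (fully open); "grasp_force": force on a finger pad.
Only numpy, scipy, OpenCV 4.12 (cv2) and the standard library are available. Lean on these libraries where they do the work, as an engineer would, in place of code of your own. Each camera call takes 0.05 s, during which the arm holds its last target. There are 200 camera calls.

## Working session

There is one attempt and no reset: what is moved stays moved. The work goes in short steps, Python scripts to look and compute and a tool call to move; the robot and the scene stay as the last step left them, time stands still between calls to the robot, and variables do not carry over. Pictures are saved under pics/ and viewed, at most 10 in all, crops included, and the job is handed in when it is done.

Besides the shell and the picture viewer there is one more tool, called by a JSON object that holds its "method" and its "body". move_arm: Moves the arm, as the interface text tells. Shift numbers are shares of 0.6 m and turn numbers shares of 6 degrees, none past 1 either way. Its arguments: {"type":"object","properties":{"targets":{"type":"array"}},"required":["targets"]}

```bash
mkdir -p pics
cat > h.py <<'E'
import numpy as np, cv2
from plant import state, grab_frame, get_calibration
def cal(n):
    c=get_calibration(n); f=240/np.tan(np.radians(c["vertical_fov"])/2)
    K=np.array([[f,0,c["cx"]],[0,f,c["cy"]],[0,0,1]]); return K,np.array(c["dist_coeffs"],float),np.array(c["R"]),np.array(c["t"])
def back(n,px,z,c=None):
    K,d,R,t=c or cal(n)
    u=cv2.undistortPoints(np.array(px,float).reshape(-1,1,2),K,d).reshape(-1,2)
    o=-R.T@t; r=np.c_[u,np.ones(len(u))]@R
    return o+r*((z-o[2])/r[:,2])[:,None]
def proj(n,X,c=None):
    K,d,R,t=c or cal(n)
    return cv2.projectPoints(np.array(X,float).reshape(-1,3),cv2.Rodrigues(R)[0],t,K,d)[0].reshape(-1,2)
def save(n,f):
    im=grab_frame(n); cv2.imwrite(f,im[:,:,::-1]); return im
E
python3 - <<'E'
from h import *
for n in ["scene","side","wrist"]:
    c=cal(n); print(n,-c[2].T@c[3],c[2][2],c[0][0,0]); save(n,f"pics/{n}0.png")
s=state();print(s)
E
```

```text
scene [ 1.34560953 -0.61792047  1.00309772] [-0.5684439   0.45672778 -0.68430349] 618.8082865558231
side [0.32501799 0.74485706 0.80164412] [ 0.26616787 -0.69340374 -0.66958638] 508.6178883794941
wrist [0.62395421 0.07832676 0.37334082] [-0.00267761 -0.30211747 -0.95326694] 391.1348552261554
{'time': 0.15, 'joint_pos': array([-1.18974715e-01,  5.32492560e-02,  1.61396752e+00,  3.70107010e-06,
        1.47599426e+00, -1.19028463e-01]), 'joint_vel': array([-0.00039558, -0.00126327, -0.0036166 ,  0.00129007,  0.0013532 ,
        0.00013442]), 'joint_efforts': array([ 5.10442842e-04, -3.94241810e+01, -3.70721948e+01, -1.15854355e-04,
        4.61802789e-03,  5.00508997e-05]), 'tool_pos': array([6.24513632e-01, 7.54112122e-05, 2.26324746e-01]), 'tool_rot': array([-6.37206477e-04,  7.07087672e-01,  7.07125427e-01, -4.98759331e-04]), 'contact_force': array([1.08848738, 0.24133111, 0.12176595]), 'ft_torque': array([ 0.01740394, -0.00030488,  0.0194458 ]), 'grasp_force': 0.0, 'gripper_width': 1.0012769300727822}
```

View pics/scene0.png

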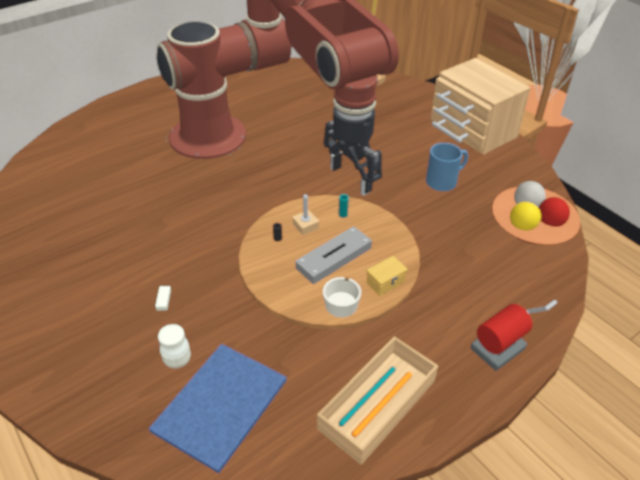

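View pics/side0.png

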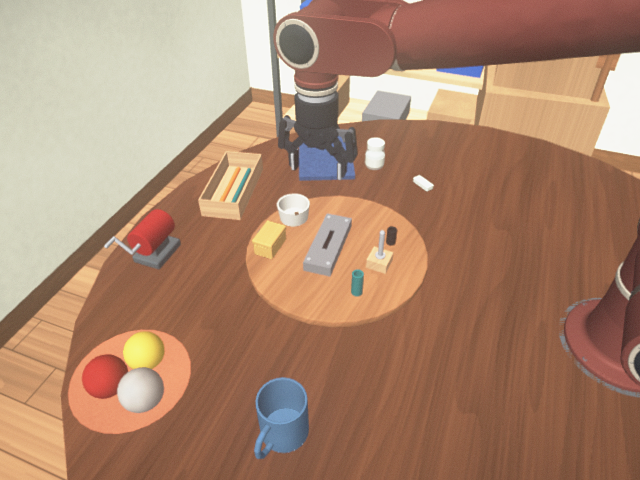

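View pics/wrist0.png

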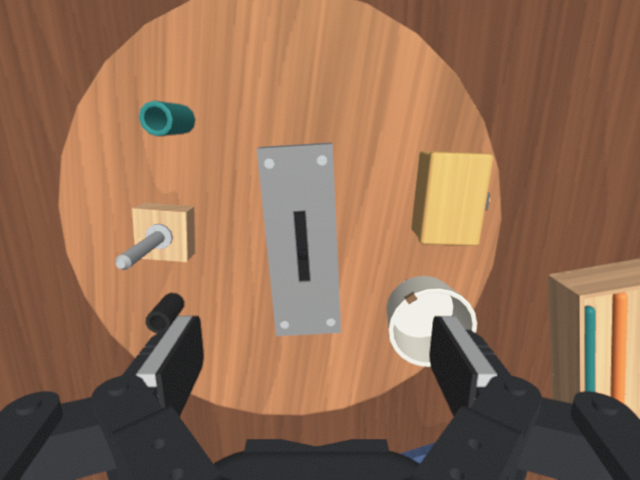

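The three views agree. In the wrist picture, the tube's top is at (123,262) and its collar at (159,237). The barrel's rim is at (155,118) and the groove runs from (300,211) to (304,281). The jig's corners are at (260,148), (332,144), (340,331) and (276,335), and the grip sleeve sits near (160,315).

Run:
```python
from h import *
np.set_printoptions(precision=4,suppress=True)
c=cal("wrist")
for n,p,z in [("tubetop",[123,262],.124),("collar",[159,237],.058),("barreltop",[155,118],.085),("barrelbase",[188,119],.03),("box",[455,198],.073),("ramekin",[432,325],.072),("grip",[152,322],.07)]:
    print(n,back("wrist",[p],z,c)[0])
q=back("wrist",[[260,148],[332,144],[340,331],[276,335]],.055,c); print(q,q.mean(0))
print("sizes",np.linalg.norm(np.diff(np.r_[q,q[:1]],axis=0),axis=1))
g=back("wrist",[[300,211],[304,281]],.053,c);print(g)
d=(q[0]+q[1]-q[2]-q[3]);print("jig y-axis tilt from world y deg",np.degrees(np.arctan2(-d[0],d[1])))
# side check
print("side",back("side",[[381,232]],.124),back("side",[[357,274]],.085))
print("scene",back("scene",[[306,196]],.124),back("scene",[[344,198]],.085))
```

```text
tubetop [ 0.4927 -0.0132  0.124 ]
collar [ 0.4913 -0.015   0.058 ]
barreltop [0.5106 0.0797 0.085 ]
barrelbase [0.5163 0.0793 0.03  ]
box [0.7307 0.0209 0.073 ]
ramekin [ 0.7231 -0.0899  0.072 ]
grip [ 0.481  -0.0882  0.07  ]
[[ 0.5788  0.0575  0.055 ]
 [ 0.6357  0.0606  0.055 ]
 [ 0.645  -0.1058  0.055 ]
 [ 0.5862 -0.11    0.055 ]] [ 0.6114 -0.0244  0.055 ]
sizes [0.057  0.1667 0.059  0.1677]
[[ 0.6097  0.0062  0.053 ]
 [ 0.6124 -0.0571  0.053 ]]
jig y-axis tilt from world y deg 2.8627714744270283
side [[ 0.4931 -0.0113  0.124 ]] [[0.5123 0.0806 0.085 ]]
scene [[ 0.4963 -0.0167  0.124 ]] [[0.5159 0.0758 0.085 ]]
```

{"method": "move_arm", "body": {"targets": [[[100,-0.006,-0.055,0,0],[100,-0.006,-0.055,0,0],[100,-0.006,-0.055,0,0],[100,-0.006,-0.055,0,0],[100,0,0,0,0]]]}}

```text
time: 0.57
tool_pos: [0.488, -0.0142, 0.2253]
tool_rot: [-0.002, 0.707, 0.707, -0.001]
contact_force: [0.4, -0.8, -0.3]
gripper_width: 1.0
grasp_force: 0.0
```

Run:
```python
from h import *
s=state();print(s["tool_pos"],s["tool_rot"],s["contact_force"]);save("wrist","pics/w1.png")
```

```text
[ 0.48796335 -0.01420179  0.22531645] [-0.00169306  0.70728771  0.70692221 -0.00148813] [ 0.40789047 -0.77460626 -0.26544715]
```

View pics/w1.png

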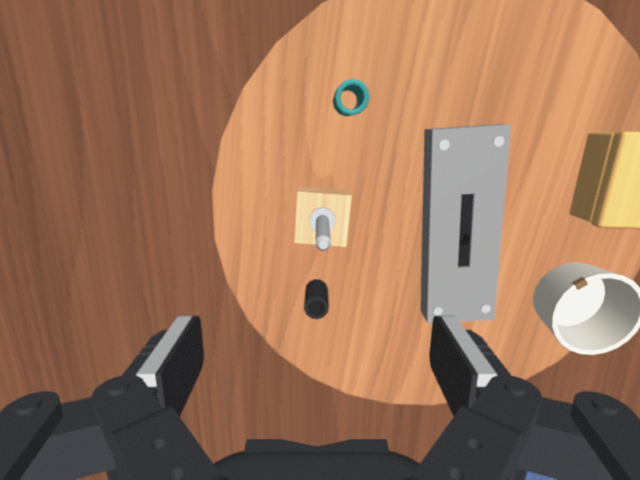

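The tube's top is at (323,243), the barrel's rim centre at (351,97), and the groove runs from (467,195) to (464,266). There may be a darker spot in the groove floor near (465,240).

Run:
```python
from h import *
np.set_printoptions(precision=4,suppress=True)
c=cal("wrist")
print(back("wrist",[[323,243]],.124,c),back("wrist",[[322,216]],.058,c),back("wrist",[[351,97]],.085,c))
print(back("wrist",[[467,195],[464,266],[465,240]],.052,c))
q=back("wrist",[[433,129],[510,125],[495,319],[428,321]],.055,c);print(q,q.mean(0))
im=cv2.imread("pics/w1.png",0); print(im[190:272:2,458:474].astype(int))
```

```text
[[ 0.494 -0.014  0.124]] [[ 0.4941 -0.0112  0.058 ]] [[0.5135 0.0792 0.085 ]]
[[ 0.6139  0.005   0.052 ]
 [ 0.6185 -0.0576  0.052 ]
 [ 0.6167 -0.0339  0.052 ]]
[[ 0.5803  0.0573  0.055 ]
 [ 0.6393  0.06    0.055 ]
 [ 0.6508 -0.1076  0.055 ]
 [ 0.5907 -0.1098  0.055 ]] [ 0.6153 -0.025   0.055 ]
[[170 169 169 171 170 172 170 171 169 169 170 169 170 169 170 171]
 [169 171 170 171 172 170 171 171 171 172 172 169 167 166 165 165]
 [169 171 164 137 111 103 101  96  93  92  89  88  84  78  83 104]
 [170 171 161 116  66  46  44  46  46  45  43  46  47  48  57  93]
 [171 168 157 108  61  49  43  45  47  46  46  46  47  49  60  99]
 [170 170 156 104  57  46  47  47  47  46  47  46  44  48  67 103]
 [170 168 148  98  53  46  47  43  49  44  50  49  44  48  76 114]
 [173 168 147  92  52  43  47  44  44  46  47  46  44  51  73 119]
 [171 168 144  90  50  43  45  45  45  45  46  46  45  51  82 127]
 [170 167 137  80  46  48  46  46  47  42  49  45  45  55  83 133]
 [171 166 133  78  47  43  45  46  48  45  46  48  45  58  90 138]
 [172 164 129  74  43  45  43  46  47  47  47  46  48  57  93 143]
 
[... 1242 characters left out ...]
  46  47  67 108 154 170 169]
 [118  65  44  46  45  46  44  45  44  42  50  73 118 157 170 171]
 [115  63  41  45  47  46  46  43  45  45  51  75 121 161 170 170]
 [112  62  45  45  47  46  45  44  46  44  53  82 133 163 171 169]
 [103  52  44  47  44  46  46  45  44  47  53  83 135 162 169 170]
 [100  54  45  46  45  46  45  47  46  45  55  93 140 165 170 170]
 [ 88  51  48  48  45  45  46  47  45  47  57  95 143 167 169 170]
 [ 86  45  43  42  45  43  47  44  45  45  64 104 150 168 168 171]
 [108  92  96 101  99 105 108 113 115 117 114 126 156 168 168 170]
 [161 161 163 165 163 163 165 165 166 166 165 167 168 171 169 169]
 [170 169 168 170 169 169 170 170 169 170 169 171 170 168 167 168]]
```

{"method": "move_arm", "body": {"targets": [[[60,0.001,0.009,0.05,0],[60,0,0,0.05,0],[60,0,0,0.05,0],[60,0,0,0.052,0],[60,0,0,0,0]]]}}

```text
time: 1.03
tool_pos: [0.4942, -0.0129, 0.0991]
tool_rot: [-0.005, 0.707, 0.707, -0.004]
contact_force: [-0.9, 0.4, -1.5]
gripper_width: 0.601
grasp_force: 0.0
```

Run:
```python
from h import *
s=state();print(s["tool_pos"],s["gripper_width"],s["contact_force"]);save("wrist","pics/w2.png")
```

```text
[ 0.49423959 -0.01294844  0.0991484 ] 0.6010823013404822 [-0.85557398  0.44757123 -1.50614817]
```

View pics/w2.png

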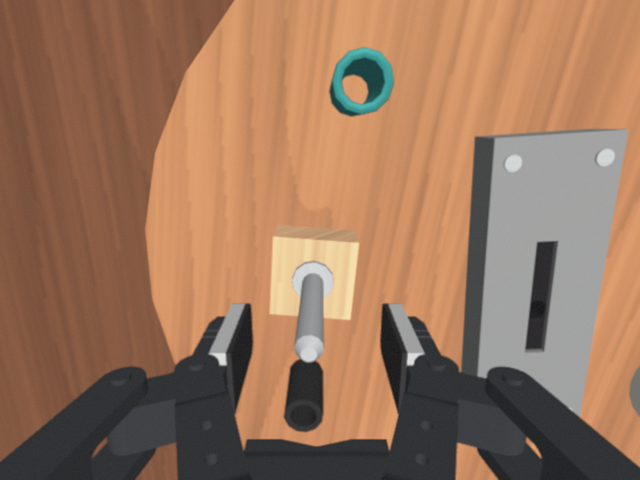

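The tube's top is at (308,350) and its collar at (313,281). The pads' middle is about column 317, so the tube lies roughly 2 mm left of the jaws' centre. A dark disc in the groove floor shows at (538,308).

Run:
```python
from h import *
np.set_printoptions(precision=4,suppress=True)
c=cal("wrist");s=state();print(s["tool_pos"],s["tool_rot"])
print(back("wrist",[[308,350]],.124,c),back("wrist",[[313,281]],.058,c),back("wrist",[[362,80]],.085,c))
print(back("wrist",[[546,242],[535,351],[538,308]],.052,c), proj("wrist",[list(s["tool_pos"][:2])+[.124]],c))
q=back("wrist",[[494,137],[627,129]],.055,c);print(q)
```

```text
[ 0.4961 -0.0132  0.1025] [-0.0033  0.707   0.7072 -0.0023]
[[ 0.4924 -0.0155  0.124 ]] [[ 0.4931 -0.0159  0.058 ]] [[0.5129 0.0799 0.085 ]]
[[ 0.615   0.0041  0.052 ]
 [ 0.62   -0.0611  0.052 ]
 [ 0.6172 -0.034   0.052 ]] [[318.0979 344.5356]]
[[0.5795 0.0573 0.055 ]
 [0.6406 0.0606 0.055 ]]
```

{"method": "move_arm", "body": {"targets": [[[60,-0.002,-0.006,0,0],[30,0,0,0,0],[20,0,0,0,0],[20,0,0,0,0],[20,0,0,0,0]]]}}

```text
time: 1.5
tool_pos: [0.4958, -0.0152, 0.1078]
tool_rot: [0.001, 0.707, 0.707, 0.001]
contact_force: [0.9, 0.0, 0.1]
gripper_width: 0.203
grasp_force: 0.0
```

{"method": "move_arm", "body": {"targets": [[[0,0,0,0,0],[0,0,0,0,0],[0,0,0,0,0],[0,0,0,0,0]]]}}

```text
time: 1.83
tool_pos: [0.4954, -0.0152, 0.1073]
tool_rot: [0.001, 0.707, 0.707, 0.0]
contact_force: [-2.0, 0.3, 5.9]
gripper_width: 0.086
grasp_force: 58.7
```

{"method": "move_arm", "body": {"targets": [[[0,0,0,-0.02,0],[0,0,0,-0.03,0],[0,0,0,-0.03,0],[0,0,0,0,0],[0,0,0,0,0]]]}}

```text
time: 2.25
tool_pos: [0.4956, -0.0151, 0.1553]
tool_rot: [0.001, 0.707, 0.707, 0.001]
contact_force: [-0.6, 0.2, -1.3]
gripper_width: 0.083
grasp_force: 58.6
```

Run:
```python
from h import *
s=state();print(s["tool_pos"],s["tool_rot"],s["gripper_width"],s["contact_force"]);im=save("wrist","pics/w3.png")
i2=save("side","pics/s3.png")
a=cv2.resize(i2[170:310,220:480],None,fx=3,fy=3,interpolation=cv2.INTER_CUBIC)[:,:,::-1]
cv2.imwrite("pics/c3.png",a[:, :800])
```

```text
[ 0.4955801  -0.01511369  0.15531562] [0.00113308 0.70710584 0.70710634 0.00082397] 0.08280434118180885 [-0.55711956  0.22022499 -1.25890972]
```

View pics/c3.png

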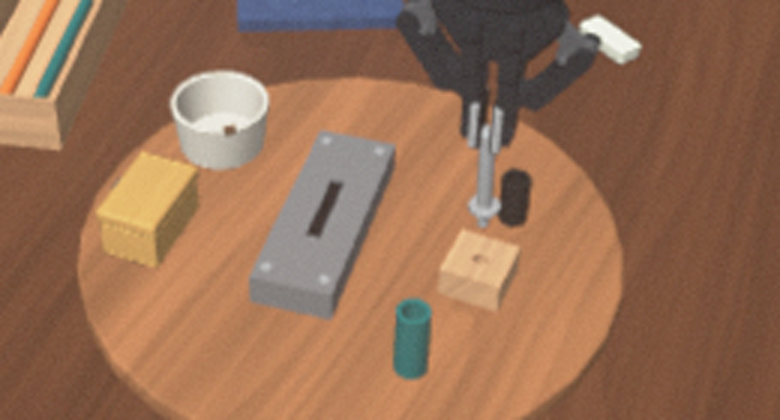

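Tube lifted upright and clear. Moving over the groove.

{"method": "move_arm", "body": {"targets": [[[0,0,0.05,0,0],[0,0,0.05,0,0],[0,0,0.05,0,0],[0,0,0.05,0,0],[0,0,0,0,0]]]}}

```text
time: 2.77
tool_pos: [0.6174, -0.0151, 0.1514]
tool_rot: [-0.001, 0.707, 0.707, -0.0]
contact_force: [-0.3, -0.0, -0.6]
gripper_width: 0.09
grasp_force: 58.8
```

{"method": "move_arm", "body": {"targets": [[[0,0,0,0,0],[0,0,0,0,0],[0,0,0,0,0],[0,0,0,0,0]]]}}

```text
time: 3.1
tool_pos: [0.6137, -0.0149, 0.1539]
tool_rot: [-0.0, 0.707, 0.707, -0.0]
contact_force: [-0.5, 0.0, -0.8]
gripper_width: 0.087
grasp_force: 58.8
```

Run:
```python
from h import *
s=state();print(s["tool_pos"],s["tool_rot"],s["contact_force"]);im=save("wrist","pics/w4.png")
```

```text
[ 0.61367253 -0.01490679  0.15391628] [-2.32139889e-04  7.07162412e-01  7.07051089e-01 -1.61358970e-04] [-0.53195239  0.01215091 -0.81719361]
```

View pics/w4.png

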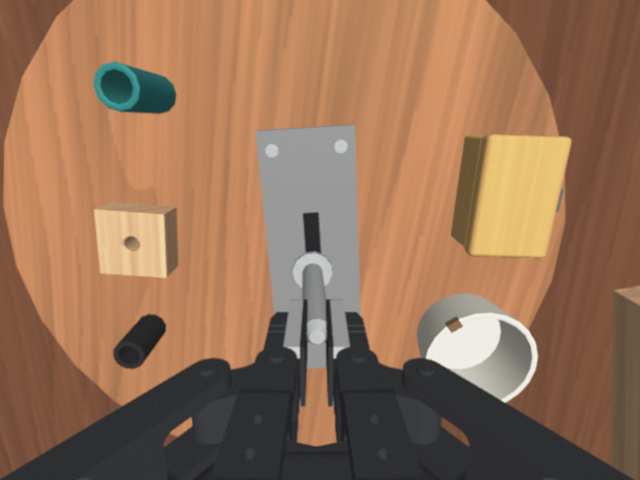

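The tube is upright in the jaws with its collar at (312,271). The groove shows from (311,213) down to (313,250), nearly in line with it. The barrel's rim is at (118,87).

Run:
```python
from h import *
np.set_printoptions(precision=4,suppress=True)
c=cal("wrist");im=cv2.imread("pics/w4.png",0).astype(float)
for r in range(216,250,5):
    w=np.clip(160-im[r,295:330],0,None);w[w<50]=0; u=(w*np.arange(295,330)).sum()/w.sum(); print(r,u,back("wrist",[[u,r]],.053,c))
q=back("wrist",[[258,130],[354,125]],.055,c);print(q)
tip=state()["tool_pos"]-[0,0,.0693]
print(back("wrist",[[312,271]],tip[2]+.02,c),back("wrist",[[317,331]],tip[2]+.086,c),back("wrist",[[118,87]],.085,c), back("wrist",[[312,213]],.053,c))
print(proj("wrist",[tip+[0,0,.02],tip+[0,0,.086]],c))
```

```text
216 310.4472222222222 [[0.6092 0.0041 0.053 ]]
221 310.61248593925757 [[0.6093 0.0007 0.053 ]]
226 311.2485939257593 [[ 0.6097 -0.0026  0.053 ]]
231 311.4568527918782 [[ 0.6098 -0.006   0.053 ]]
236 311.62865168539327 [[ 0.6099 -0.0095  0.053 ]]
241 312.2729319077096 [[ 0.6103 -0.0129  0.053 ]]
246 312.43888888888887 [[ 0.6104 -0.0164  0.053 ]]
[[0.5778 0.0578 0.055 ]
 [0.6357 0.0606 0.055 ]]
[[ 0.6107 -0.0139  0.1049]] [[ 0.6133 -0.0121  0.1709]] [[0.5116 0.0793 0.085 ]] [[0.6102 0.0061 0.053 ]]
[[317.8906 272.8478]
 [318.4778 337.6682]]
```

{"method": "move_arm", "body": {"targets": [[[0,0,0,0.015,0],[0,0,0,0.015,0],[0,0,0,0.01,0],[0,0,0,0,0],[0,0,0,0,0]]]}}

```text
time: 3.57
tool_pos: [0.614, -0.0149, 0.1288]
tool_rot: [-0.001, 0.707, 0.707, -0.001]
contact_force: [0.1, 0.2, -0.2]
gripper_width: 0.086
grasp_force: 58.8
```

{"method": "move_arm", "body": {"targets": [[[0,0,0,0,0],[0,0,0,0,0],[0,0,0,0,0],[0,0,0,0,0],[0,0,0,0,0]]]}}

```text
time: 3.98
tool_pos: [0.615, -0.015, 0.1304]
tool_rot: [0.0, 0.707, 0.707, 0.0]
contact_force: [0.5, -0.3, -0.4]
gripper_width: 0.085
grasp_force: 58.8
```

Run:
```python
from h import *
s=state();print(s["tool_pos"],s["tool_rot"],s["contact_force"]);
a=save("side","pics/s5.png")[190:290,270:400]; b=save("scene","pics/e5.png")[190:290,270:400]
f=lambda i:cv2.resize(i,(520,400),interpolation=cv2.INTER_CUBIC)
w=save("wrist","pics/w5.png")[180:330,250:380]
cv2.imwrite("pics/c5.png",cv2.resize(np.hstack([cv2.resize(a,(390,300),interpolation=3),cv2.resize(b,(390,300),interpolation=3)]),None,fx=1,fy=1)[:,:,::-1])
```

```text
[ 0.61498868 -0.01499751  0.13042655] [2.00569870e-04 7.07107656e-01 7.07105857e-01 1.73784169e-04] [ 0.54342375 -0.34109176 -0.42105354]
```

View pics/c5.png

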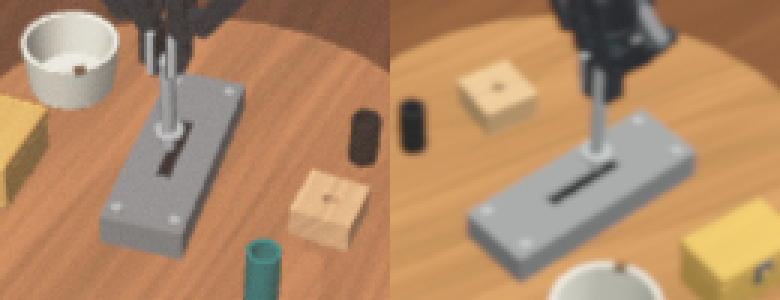

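In the side crop the collar is at about (168,131), and the groove runs from (165,175) to (188,125). In the scene crop the collar is at (596,152), and the groove runs from (552,200) to (615,163). I'll put numbers on the lateral offset.

Run:
```python
from h import *
np.set_printoptions(precision=4,suppress=True)
z=state()["tool_pos"][2]-.0693; print("tip z",z)
m=lambda x,y,o=0:[(x-o)/3+270,y/3+190]
for n,col,g in [("side",m(168,131),[m(165,175),m(188,125)]),("scene",m(596,152,390),[m(552,200,390),m(615,163,390)])]:
    p=back(n,[col],z+.018)[0]; q=back(n,g,.053)
    d=(q[1]-q[0])[:2]; t=(p[1]-q[0,1])/d[1]; print(n,p,q.ravel(),"lateral x",p[0]-(q[0,0]+t*d[0]))
c=cal("wrist");im=cv2.imread("pics/w5.png");
i=cv2.imread("pics/w5.png",0).astype(float)
for r in range(195,260,6):
    w=np.clip(160-i[r,295:335],0,None);w[w<50]=0
    if w.sum()>0:
        u=(w*np.arange(295,335)).sum()/w.sum(); print(r,u,back("wrist",[[u,r]],.053,c)[0,:2])
cv2.imwrite("pics/c6.png",cv2.resize(im[180:360,230:410],(540,540),interpolation=3))
```

```text
tip z 0.06087352590289549
side [ 0.613  -0.0155  0.0789] [ 0.6086  0.0024  0.053   0.6117 -0.0541  0.053 ] lateral x 0.0033639959235062245
scene [ 0.6139 -0.0162  0.0789] [ 0.6133 -0.0547  0.053   0.6107  0.0047  0.053 ] lateral x 0.0022810200606036
225 307.6547917711992 [0.6089 0.0043]
231 308.0464636035106 [0.6091 0.0006]
237 308.467208947636 [ 0.6093 -0.0031]
243 308.9808091286307 [ 0.6096 -0.0069]
249 309.42806663301366 [ 0.6098 -0.0107]
```

View pics/c6.png

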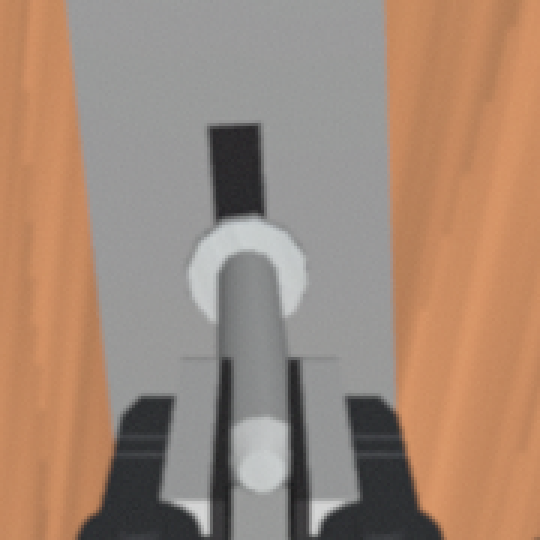

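The tube is about 2 mm to the +x side of the groove's line in all three views. I'll correct that and lower gently.

{"method": "move_arm", "body": {"targets": [[[0,0,-0.0036,0.003,0],[0,0,0,0.003,0],[0,0,0,0,0],[0,0,0,0,0],[0,0,0,0,0]]]}}

```text
time: 4.55
tool_pos: [0.6126, -0.015, 0.1264]
tool_rot: [-0.0, 0.707, 0.707, -0.0]
contact_force: [-0.7, 0.6, -0.6]
gripper_width: 0.086
grasp_force: 58.8
```

{"method": "move_arm", "body": {"targets": [[[0,0,0,0.002,0],[0,0,0,0,0],[0,0,0,0.002,0],[0,0,0,0,0],[0,0,0,0,0]]]}}

```text
time: 4.97
tool_pos: [0.6125, -0.015, 0.124]
tool_rot: [-0.0, 0.707, 0.707, -0.0]
contact_force: [-0.5, -0.5, -1.1]
gripper_width: 0.089
grasp_force: 58.8
```

{"method": "move_arm", "body": {"targets": [[[0,0,0,0.002,0],[0,0,0,0,0],[0,0,0,0,0]]]}}

```text
time: 5.22
tool_pos: [0.6126, -0.015, 0.1228]
tool_rot: [-0.0, 0.707, 0.707, -0.0]
contact_force: [-0.5, 0.8, -1.1]
gripper_width: 0.086
grasp_force: 58.8
```

{"method": "move_arm", "body": {"targets": [[[0,0,0,0.001,0],[0,0,0,0,0],[0,0,0,0,0]]]}}

```text
time: 5.47
tool_pos: [0.6126, -0.015, 0.1222]
tool_rot: [-0.0, 0.707, 0.707, -0.0]
contact_force: [0.0, -1.6, -0.8]
gripper_width: 0.082
grasp_force: 58.8
```

{"method": "move_arm", "body": {"targets": [[[0,0,0,0.001,0],[0,0,0,0,0],[0,0,0,0,0]]]}}

```text
time: 5.72
tool_pos: [0.6126, -0.015, 0.1217]
tool_rot: [-0.0, 0.707, 0.707, 0.0]
contact_force: [0.1, -0.2, -0.5]
gripper_width: 0.089
grasp_force: 58.8
```

{"method": "move_arm", "body": {"targets": [[[0,0,0,0.001,0],[0,0,0,0,0],[0,0,0,0,0]]]}}

```text
time: 5.97
tool_pos: [0.6126, -0.015, 0.1211]
tool_rot: [0.0, 0.707, 0.707, 0.0]
contact_force: [0.3, 0.1, -0.9]
gripper_width: 0.087
grasp_force: 58.8
```

{"method": "move_arm", "body": {"targets": [[[0,0,0,0.0006,0],[0,0,0,0,0],[0,0,0,0,0]]]}}

```text
time: 6.22
tool_pos: [0.6127, -0.015, 0.121]
tool_rot: [0.0, 0.707, 0.707, 0.0]
contact_force: [-0.7, 0.9, 0.5]
gripper_width: 0.086
grasp_force: 58.9
```

{"method": "move_arm", "body": {"targets": [[[0,0,0,0.0006,0],[0,0,0,0,0],[0,0,0,0,0]]]}}

```text
time: 6.47
tool_pos: [0.6129, -0.0151, 0.1209]
tool_rot: [0.0, 0.707, 0.707, 0.0]
contact_force: [-0.8, -0.8, 2.0]
gripper_width: 0.085
grasp_force: 59.1
```

{"method": "move_arm", "body": {"targets": [[[0,0,0,0.0006,0],[0,0,0,0,0],[0,0,0,0,0]]]}}

```text
time: 6.72
tool_pos: [0.6131, -0.0151, 0.1208]
tool_rot: [0.001, 0.707, 0.707, 0.0]
contact_force: [0.4, 0.1, 4.6]
gripper_width: 0.083
grasp_force: 59.4
```

Light contact at about 5 N, at the groove-floor height. Sliding towards −y now.

{"method": "move_arm", "body": {"targets": [[[0,-0.003,0.0002,0,0],[0,-0.003,0.0002,0,0],[0,-0.003,0.0002,0,0],[0,0,0,0,0]]]}}

```text
time: 7.05
tool_pos: [0.6133, -0.0203, 0.1206]
tool_rot: [0.0, 0.707, 0.707, 0.0]
contact_force: [-0.7, 1.5, 5.3]
gripper_width: 0.083
grasp_force: 59.5
```

{"method": "move_arm", "body": {"targets": [[[0,-0.003,0.0002,0,0],[0,-0.003,0.0002,0,0],[0,-0.003,0.0002,0,0],[0,0,0,0,0]]]}}

```text
time: 7.38
tool_pos: [0.6134, -0.0257, 0.1201]
tool_rot: [-0.0, 0.707, 0.707, 0.0]
contact_force: [-0.5, 2.8, 5.2]
gripper_width: 0.085
grasp_force: 59.6
```

{"method": "move_arm", "body": {"targets": [[[0,-0.0025,0.0002,0,0],[0,-0.0025,0.0002,0,0],[0,0,0,0,0]]]}}

```text
time: 7.63
tool_pos: [0.6135, -0.0288, 0.1198]
tool_rot: [-0.0, 0.707, 0.707, 0.0]
contact_force: [-0.1, 2.3, 3.6]
gripper_width: 0.085
grasp_force: 59.5
```

{"method": "move_arm", "body": {"targets": [[[0,-0.0025,0.0002,0,0],[0,0,0,0,0]]]}}

```text
time: 7.8
tool_pos: [0.6137, -0.0304, 0.1199]
tool_rot: [-0.0, 0.707, 0.707, -0.0]
contact_force: [-0.4, 1.6, 4.4]
gripper_width: 0.078
grasp_force: 59.5
```

{"method": "move_arm", "body": {"targets": [[[0,-0.0025,0.0002,0,0],[0,0,0,0,0]]]}}

```text
time: 7.97
tool_pos: [0.6138, -0.032, 0.12]
tool_rot: [0.0, 0.707, 0.707, -0.0]
contact_force: [-0.8, 1.6, 4.2]
gripper_width: 0.089
grasp_force: 59.5
```

{"method": "move_arm", "body": {"targets": [[[0,-0.0025,0.0002,0,0],[0,0,0,0,0]]]}}

```text
time: 8.13
tool_pos: [0.6139, -0.0335, 0.12]
tool_rot: [0.0, 0.707, 0.707, -0.0]
contact_force: [-0.7, 2.0, 3.3]
gripper_width: 0.086
grasp_force: 59.5
```

{"method": "move_arm", "body": {"targets": [[[0,-0.0018,0.0001,0.0002,0],[0,0,0,0,0]]]}}

```text
time: 8.3
tool_pos: [0.6139, -0.0345, 0.1199]
tool_rot: [-0.0, 0.707, 0.707, -0.0]
contact_force: [-1.0, 2.1, 4.0]
gripper_width: 0.089
grasp_force: 59.5
```

{"method": "move_arm", "body": {"targets": [[[0,-0.0018,0.0001,0.0002,0],[0,0,0,0,0]]]}}

```text
time: 8.47
tool_pos: [0.6141, -0.0355, 0.1198]
tool_rot: [-0.0, 0.707, 0.707, 0.0]
contact_force: [-0.3, 3.1, 3.8]
gripper_width: 0.087
grasp_force: 59.5
```

{"method": "move_arm", "body": {"targets": [[[0,-0.0018,0.0001,0.0002,0],[0,0,0,0,0]]]}}

```text
time: 8.63
tool_pos: [0.6141, -0.0366, 0.1197]
tool_rot: [-0.0, 0.707, 0.707, 0.0]
contact_force: [-1.2, 2.2, 4.6]
gripper_width: 0.08
grasp_force: 59.5
```

{"method": "move_arm", "body": {"targets": [[[0,-0.0018,0.0001,0,0],[0,0,0,0,0]]]}}

```text
time: 8.8
tool_pos: [0.6143, -0.0378, 0.1198]
tool_rot: [0.0, 0.707, 0.707, 0.0]
contact_force: [0.2, 2.1, 3.8]
gripper_width: 0.085
grasp_force: 59.5
```

```bash
cat >> h.py <<'E'
def track(img,ref="pics/w5.png"):
    r=cv2.cvtColor(cv2.imread(ref),cv2.COLOR_BGR2GRAY); g=cv2.cvtColor(img,cv2.COLOR_RGB2GRAY)
    out=[]
    for (x0,y0,x1,y1) in [(288,250,338,296),(305,315,331,345)]:
        m=cv2.matchTemplate(g[y0-40:y1+40,x0-40:x1+40],r[y0:y1,x0:x1],cv2.TM_CCOEFF_NORMED)
        _,v,_,l=cv2.minMaxLoc(m); out.append((l[0]-40,l[1]-40,round(v,2)))
    return out
E
python3 - <<'E'
from h import *
im=save("wrist","pics/w7.png");print("shift collar, top",track(im))
g=cv2.cvtColor(im,cv2.COLOR_RGB2GRAY)
print(g[180:300:4,294:334:2])
E
```

```text
shift collar, top [(-1, -17, 0.91), (0, 2, 0.99)]
[[152 154 153 153 151 154 154 153 154 153 151 152 153 153 153 153 154 154
  152 152]
 [153 152 150 146 147 145 145 147 144 135 125 121 148 155 152 153 152 154
  153 154]
 [154 153 132  49  42  45  41  40  41  44  43  49 121 153 153 153 152 152
  152 153]
 [154 153 136  58  44  42  42  42  43  43  43  44 113 152 153 153 152 152
  153 150]
 [153 151 144  68  41  42  43  42  44  42  42  41 108 154 153 153 151 153
  152 154]
 [152 154 150  85  43  42  42  45  45  41  41  39  93 150 153 153 152 152
  152 152]
 [152 153 151  98  41  44  44  40  41  42  44  41  78 149 154 152 152 153
  153 151]
 [152 151 151 112  44  41  41  41  39  40  40  37  72 148 153 153 152 152
  153 153]
 [152 154 151 127  43  42  41  42  44  42  42  44  61 147 152 151 151 152
  153 153]
 [154 151 153 133  49  41  41  42  41  40  43  40  55 138 153 151 152 151
  154 152]
 [152 152 152 138  60  41  42  42  42  41  43  42  51 126 153 152 152 152
  152 151]
 [154 152 151 147  74  43  41  40  43  45  43  39  48 119 154 151 152 153
  154 152]
 [151 151 152 150  86  44  41 
[... 800 characters left out ...]
 187 164
  151 150]
 [149 155 176 175 112 125 134 143 150 153 156 152 149 143 137 161 152 152
  153 151]
 [153 152 151 143 106 124 136 143 151 151 156 155 150 142 133 146 152 150
  152 150]
 [153 153 150 149 110 124 134 145 150 153 156 156 151 146 133 139 151 149
  153 151]
 [151 150 151 151 109 122 134 142 151 155 155 155 151 149 137 134 152 153
  152 151]
 [152 152 150 150 111 121 135 142 147 152 154 157 154 149 139 129 149 151
  151 151]
 [150 151 151 149 114 120 133 144 150 153 155 156 156 149 141 129 149 153
  154 151]
 [152 152 151 150 114 119 135 144 150 153 156 157 155 150 143 131 137 150
  152 151]
 [152 151 151 150 120 120 135 141 149 153 154 159 156 150 144 134 141 153
  153 152]]
```

The collar has shifted 17 px towards +y, so the tube has pivoted in the pads and its tip trails by about 11 mm. I'll move back to pivot it upright, then turn the jaws 90° so the flat pads hold it against the drag.

{"method": "move_arm", "body": {"targets": [[[0,0.003,-0.0002,0,0],[0,0.003,-0.0002,-0.0001,0],[0,0.003,-0.0002,-0.0003,0],[0,0.003,-0.0002,-0.0003,0],[0,0,0,0,0]]]}}

```text
time: 9.27
tool_pos: [0.6141, -0.0305, 0.1205]
tool_rot: [0.001, 0.707, 0.707, 0.0]
contact_force: [0.5, 0.1, 5.2]
gripper_width: 0.087
grasp_force: 59.5
```

Run:
```python
from h import *
im=save("wrist","pics/w8.png");print("shift collar, top",track(im));print(state()["contact_force"])
```

```text
shift collar, top [(-1, -8, 0.95), (0, 1, 1.0)]
[0.55787289 0.1391601  5.24758854]
```

{"method": "move_arm", "body": {"targets": [[[0,0.003,-0.0002,-0.0002,0],[0,0.003,-0.0002,-0.0002,0],[0,0.003,-0.0002,0,0],[0,0.002,0,0,0],[0,0,0,0,0]]]}}

```text
time: 9.73
tool_pos: [0.6138, -0.0243, 0.1208]
tool_rot: [0.001, 0.707, 0.707, -0.0]
contact_force: [0.1, -0.8, 5.4]
gripper_width: 0.083
grasp_force: 59.4
```

Run:
```python
from h import *
im=save("wrist","pics/w9.png");print("shift collar, top",track(im));print(state()["contact_force"])
```

```text
shift collar, top [(0, 0, 0.96), (0, 0, 1.0)]
[-0.25877834  0.06906199  5.6963302 ]
```

Upright again. Going on with a much lighter press, about 1 N, so the drag cannot tilt it.

{"method": "move_arm", "body": {"targets": [[[0,0,0,-0.001,0],[0,-0.003,0.0002,0,0],[0,-0.003,0.0002,0,0],[0,-0.003,0.0002,0,0],[0,0,0,0,0]]]}}

```text
time: 10.2
tool_pos: [0.6135, -0.0294, 0.1207]
tool_rot: [-0.0, 0.707, 0.707, -0.0]
contact_force: [0.5, 1.0, 3.5]
gripper_width: 0.086
grasp_force: 59.2
```

{"method": "move_arm", "body": {"targets": [[[0,-0.003,0.0002,0,0],[0,-0.003,0.0002,0,0],[0,0,0,0,0]]]}}

```text
time: 10.45
tool_pos: [0.6136, -0.0328, 0.1205]
tool_rot: [-0.001, 0.707, 0.707, -0.0]
contact_force: [-0.1, 1.8, 1.9]
gripper_width: 0.086
grasp_force: 59.2
```

Run:
```python
from h import *
im=save("wrist","pics/w10.png");print("shift collar, top",track(im));print(state()["contact_force"])
```

```text
shift collar, top [(0, -10, 0.94), (0, 1, 0.99)]
[0.4953497  0.86194914 1.70535058]
```

It still pivots, as the tip did not slide. I'll straighten it, lift a little, and turn the jaws 90°.

{"method": "move_arm", "body": {"targets": [[[0,0.003,-0.0002,0,0],[0,0.003,-0.0002,0,0],[0,0.004,-0.0002,0,0],[0,0.004,-0.0002,0,0],[0,0,0,0,0]]]}}

```text
time: 10.92
tool_pos: [0.6135, -0.0242, 0.1209]
tool_rot: [0.0, 0.707, 0.707, -0.0]
contact_force: [0.5, -0.3, 1.7]
gripper_width: 0.084
grasp_force: 59.0
```

Run:
```python
from h import *
im=save("wrist","pics/w11.png");print("shift collar, top",track(im));print(state()["contact_force"])
```

```text
shift collar, top [(0, 0, 0.95), (0, 0, 1.0)]
[ 0.59822369 -0.45494906  1.74924343]
```

{"method": "move_arm", "body": {"targets": [[[0,0,0,-0.01,0],[0,0,0,0,1],[0,0,0,0,1],[0,0,0,0,1],[0,0,0,0,1]]]}}

```text
time: 11.38
tool_pos: [0.6128, -0.0244, 0.1263]
tool_rot: [-0.001, 0.84, 0.542, -0.001]
contact_force: [-0.2, -0.3, -0.5]
gripper_width: 0.085
grasp_force: 58.7
```

{"method": "move_arm", "body": {"targets": [[[0,0,0,0,1],[0,0,0,0,1],[0,0,0,0,1],[0,0,0,0,1],[0,0,0,0,1]]]}}

```text
time: 11.8
tool_pos: [0.6127, -0.0244, 0.1263]
tool_rot: [-0.0, 0.952, 0.307, -0.001]
contact_force: [0.0, 0.4, -0.4]
gripper_width: 0.085
grasp_force: 58.7
```

{"method": "move_arm", "body": {"targets": [[[0,0,0,0,1],[0,0,0,0,1],[0,0,0,0,1],[0,0,0,0,1],[0,0,0,0,1]]]}}

```text
time: 12.22
tool_pos: [0.6128, -0.0244, 0.1263]
tool_rot: [-0.0, 0.999, 0.05, -0.001]
contact_force: [0.3, -0.4, -0.7]
gripper_width: 0.087
grasp_force: 58.8
```

{"method": "move_arm", "body": {"targets": [[[0,0,0,0,1],[0,0,0,0,0],[0,0,0,0,0],[0,0,0,0,0],[0,0,0,0,0]]]}}

```text
time: 12.63
tool_pos: [0.6133, -0.0244, 0.1268]
tool_rot: [-0.0, 1.0, 0.001, -0.0]
contact_force: [-0.2, -0.4, -0.7]
gripper_width: 0.087
grasp_force: 58.8
```

Run:
```python
from h import *
from scipy.spatial.transform import Rotation as Ro
np.set_printoptions(precision=4,suppress=True)
im=save("wrist","pics/w12.png");print("shift collar, top",track(im));s=state();q=s["tool_rot"];print(s["tool_pos"],s["joint_pos"][5],s["contact_force"]);print(Ro.from_quat([q[1],q[2],q[3],q[0]]).as_matrix())
a=save("side","pics/s12.png");b=save("scene","pics/e12.png")
k=lambda i,x,y:cv2.resize(i[y:y+75,x:x+65],(260,300),interpolation=3)
w=cv2.resize(im[180:360,240:396],(260,300),interpolation=3)
cv2.imwrite("pics/c12.png",np.hstack([w,k(a,300,195),k(b,305,195)])[:,:,::-1])
```

```text
shift collar, top [(0, -1, 0.59), (-1, 1, 0.95)]
[ 0.6133 -0.0244  0.1268] 1.408725018535015 [ 0.5759  0.5498 -0.1327]
[[ 1.      0.0012 -0.0003]
 [ 0.0012 -1.      0.0001]
 [-0.0003 -0.0001 -1.    ]]
```

View pics/c12.png

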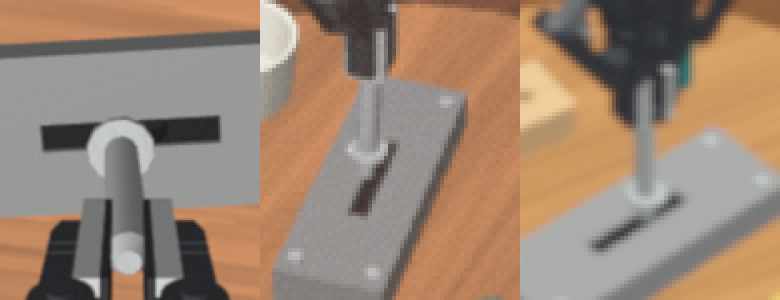

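The groove runs across the wrist crop from (41,138) to (219,129), which is px (265,263) to (371,257). The collar is at px (313,270). The dark hole shows just right of the collar, at about px (334,257).

Run:
```python
from h import *
np.set_printoptions(precision=4,suppress=True)
s=state();z=s["tool_pos"][2]-.0696;print(z);c=cal("wrist")
im=cv2.imread("pics/w12.png",0).astype(float)
for u in (270,280,288,342,350,360,366):
    w=np.clip(120-im[235:285,u],0,None);w[w<50]=0;r=(w*np.arange(235,285)).sum()/w.sum();print(u,r,back("wrist",[[u,r]],.053,c)[0])
print("collar top",back("wrist",[[312.6,269]],z+.02,c)[0],"top",back("wrist",[[316.5,339]],z+.086,c)[0],"hole",back("wrist",[[334,257]],.052,c)[0])
print("pred",proj("wrist",[s["tool_pos"]*[1,1,0]+[0,0,z+.02],s["tool_pos"]*[1,1,0]+[0,0,z+.086]],c))
m=lambda x,y,o,X:[(x-o)/4+X,y/4+195]
for n,col,g in [("side",m(369,150,260,300),[m(357,213,260,300),m(391,145,260,300)]),("scene",m(644,192,520,305),[m(594,247,520,305),m(681,198,520,305)])]:
    p=back(n,[col],z+.018)[0]; q=back(n,g,.053)
    d=(q[1]-q[0])[:2]; t=(p[1]-q[0,1])/d[1]; print(n,p,q.ravel(),"lateral x",p[0]-(q[0,0]+t*d[0]))
```

```text
0.057299371186954884
270 262.3480714957667 [0.6085 0.0043 0.053 ]
280 261.54639175257734 [ 0.609  -0.0017  0.053 ]
288 261.31894934333957 [ 0.6091 -0.0065  0.053 ]
342 258.3814432989691 [ 0.611  -0.0389  0.053 ]
350 257.57276995305165 [ 0.6115 -0.0437  0.053 ]
360 257.3994439295644 [ 0.6116 -0.0497  0.053 ]
366 256.63255813953486 [ 0.6121 -0.0532  0.053 ]
collar top [ 0.6136 -0.0215  0.0773] top [ 0.6108 -0.0235  0.1433] hole [ 0.6115 -0.0341  0.052 ]
pred [[318.0796 269.3437]
 [319.0291 332.8221]]
side [ 0.6132 -0.0237  0.0753] [ 0.6102  0.0027  0.053   0.612  -0.0555  0.053 ] lateral x 0.0021528561033509197
scene [ 0.6133 -0.0228  0.0753] [ 0.6129 -0.0557  0.053   0.6115  0.0049  0.053 ] lateral x 0.0012072761851269487
```

{"method": "move_arm", "body": {"targets": [[[0,-0.0035,0,0,0],[0,0,0,0.004,0],[0,0,0,0.003,0],[0,0,0,0,0],[0,0,0,0,0]]]}}

```text
time: 13.2
tool_pos: [0.6112, -0.0244, 0.1224]
tool_rot: [-0.0, 1.0, 0.0, -0.0]
contact_force: [0.4, 0.9, -0.8]
gripper_width: 0.087
grasp_force: 58.7
```

{"method": "move_arm", "body": {"targets": [[[0,0,0,0.001,0],[0,0,0,0,0],[0,0,0,0,0]]]}}

```text
time: 13.45
tool_pos: [0.6114, -0.0244, 0.1222]
tool_rot: [0.0, 1.0, 0.0, 0.0]
contact_force: [-0.1, 0.7, 0.1]
gripper_width: 0.086
grasp_force: 58.7
```

{"method": "move_arm", "body": {"targets": [[[0,0,0,0.001,0],[0,0,0,0,0],[0,0,0,0,0]]]}}

```text
time: 13.7
tool_pos: [0.6114, -0.0244, 0.1215]
tool_rot: [-0.0, 1.0, 0.0, -0.0]
contact_force: [0.3, -0.9, -1.0]
gripper_width: 0.08
grasp_force: 58.7
```

{"method": "move_arm", "body": {"targets": [[[0,0,0,0.001,0],[0,0,0,0,0],[0,0,0,0,0]]]}}

```text
time: 13.95
tool_pos: [0.6114, -0.0244, 0.121]
tool_rot: [0.0, 1.0, 0.0, 0.0]
contact_force: [-0.5, -0.2, -0.2]
gripper_width: 0.087
grasp_force: 58.8
```

In the groove again, at the floor height and without contact. A bit more press, then slide; −y is now tool +y.

{"method": "move_arm", "body": {"targets": [[[0,0,0,0.001,0],[0,0,0,0,0],[0,0,0,0,0]]]}}

```text
time: 14.2
tool_pos: [0.6117, -0.0245, 0.1209]
tool_rot: [0.0, 1.0, -0.0, 0.0]
contact_force: [0.6, -0.0, 2.9]
gripper_width: 0.088
grasp_force: 59.0
```

{"method": "move_arm", "body": {"targets": [[[0,0.0002,0.003,0.0002,0],[0,0.0002,0.003,0,0],[0,0,0,0,0]]]}}

```text
time: 14.45
tool_pos: [0.6119, -0.0279, 0.1207]
tool_rot: [-0.0, 1.0, -0.0, 0.0]
contact_force: [0.7, 2.1, 4.1]
gripper_width: 0.084
grasp_force: 60.0
```

{"method": "move_arm", "body": {"targets": [[[0,0.0002,0.003,0,0],[0,0.0002,0.003,0,0],[0,0,0,0,0]]]}}

```text
time: 14.7
tool_pos: [0.6121, -0.0318, 0.1205]
tool_rot: [-0.0, 1.0, -0.0, 0.0]
contact_force: [-0.0, 2.3, 4.5]
gripper_width: 0.088
grasp_force: 60.5
```

{"method": "move_arm", "body": {"targets": [[[0,0.0001,0.002,0,0],[0,0.0001,0.002,0,0],[0,0,0,0,0]]]}}

```text
time: 14.95
tool_pos: [0.6121, -0.0342, 0.1204]
tool_rot: [0.0, 1.0, -0.0, 0.0]
contact_force: [0.1, 2.7, 5.7]
gripper_width: 0.087
grasp_force: 60.9
```

{"method": "move_arm", "body": {"targets": [[[0,0.0001,0.002,0,0],[0,0,0,0,0]]]}}

```text
time: 15.12
tool_pos: [0.6121, -0.0355, 0.1203]
tool_rot: [0.0, 1.0, -0.0, 0.0]
contact_force: [-0.5, 2.1, 4.9]
gripper_width: 0.083
grasp_force: 60.9
```

{"method": "move_arm", "body": {"targets": [[[0,0.0001,0.002,0,0],[0,0,0,0,0]]]}}

```text
time: 15.28
tool_pos: [0.612, -0.0368, 0.1201]
tool_rot: [0.0, 1.0, -0.0, -0.0]
contact_force: [0.5, 1.2, 4.0]
gripper_width: 0.087
grasp_force: 60.6
```

{"method": "move_arm", "body": {"targets": [[[0,0.0001,0.002,0,0],[0,0,0,0,0]]]}}

```text
time: 15.45
tool_pos: [0.6113, -0.0383, 0.119]
tool_rot: [0.001, 1.0, -0.0, -0.001]
contact_force: [0.0, -1.0, -0.4]
gripper_width: 0.084
grasp_force: 59.0
```

Run:
```python
from h import *
im=save("wrist","pics/w13.png");print("shift collar, top",track(im,"pics/w12.png"),track(im));print(state()["contact_force"],state()["tool_pos"])
```

```text
shift collar, top [(-2, 0, 0.99), (0, 0, 1.0)] [(-1, -1, 0.58), (0, 1, 0.95)]
[-0.46309335 -0.57309223  0.31478306] [ 0.6111984  -0.03815245  0.1187843 ]
```

The force went to zero and z fell 1.2 mm, so it has dropped into the hole. Lowering.

{"method": "move_arm", "body": {"targets": [[[0,0,0.0008,0.003,0],[0,0,0,0,0],[0,0,0,0,0]]]}}

```text
time: 15.75
tool_pos: [0.6116, -0.0382, 0.1176]
tool_rot: [0.0, 1.0, -0.0, -0.001]
contact_force: [0.2, -0.8, -0.3]
gripper_width: 0.088
grasp_force: 59.0
```

{"method": "move_arm", "body": {"targets": [[[0,0,0,0.003,0],[0,0,0,0,0],[0,0,0,0,0]]]}}

```text
time: 16.0
tool_pos: [0.612, -0.0381, 0.1164]
tool_rot: [0.0, 1.0, 0.0, -0.0]
contact_force: [0.5, -0.7, 0.1]
gripper_width: 0.084
grasp_force: 59.0
```

{"method": "move_arm", "body": {"targets": [[[0,0,0,0.003,0],[0,0,0,0,0],[0,0,0,0,0]]]}}

```text
time: 16.25
tool_pos: [0.612, -0.0381, 0.1147]
tool_rot: [0.0, 1.0, 0.0, -0.0]
contact_force: [0.8, 0.0, -0.4]
gripper_width: 0.086
grasp_force: 59.0
```

{"method": "move_arm", "body": {"targets": [[[0,0,0,0.003,0],[0,0,0,0,0],[0,0,0,0.003,0],[0,0,0,0,0],[0,0,0,0,0]]]}}

```text
time: 16.67
tool_pos: [0.612, -0.0381, 0.111]
tool_rot: [-0.0, 1.0, 0.0, -0.0]
contact_force: [0.4, -0.4, -1.0]
gripper_width: 0.083
grasp_force: 59.0
```

{"method": "move_arm", "body": {"targets": [[[0,0,0,0.003,0],[0,0,0,0,0],[0,0,0,0,0]]]}}

```text
time: 16.92
tool_pos: [0.612, -0.038, 0.1092]
tool_rot: [-0.0, 1.0, 0.0, -0.0]
contact_force: [0.3, -0.0, 0.2]
gripper_width: 0.089
grasp_force: 59.0
```

{"method": "move_arm", "body": {"targets": [[[0,0,0,0.0015,0],[0,0,0,0,0],[0,0,0,0,0]]]}}

```text
time: 17.17
tool_pos: [0.6122, -0.0381, 0.1086]
tool_rot: [0.0, 1.0, 0.0, 0.0]
contact_force: [-0.3, 0.0, -1.7]
gripper_width: 0.084
grasp_force: 59.0
```

{"method": "move_arm", "body": {"targets": [[[0,0,0,0.001,0],[0,0,0,0,0],[0,0,0,0,0]]]}}

```text
time: 17.42
tool_pos: [0.6124, -0.0381, 0.1083]
tool_rot: [0.0, 1.0, 0.0, 0.0]
contact_force: [0.1, -0.2, 1.2]
gripper_width: 0.083
grasp_force: 59.2
```

{"method": "move_arm", "body": {"targets": [[[0,0,0,0.001,0],[0,0,0,0,0],[0,0,0,0,0]]]}}

```text
time: 17.67
tool_pos: [0.6127, -0.0381, 0.1082]
tool_rot: [0.0, 1.0, 0.0, 0.001]
contact_force: [0.4, 0.9, 5.5]
gripper_width: 0.085
grasp_force: 59.6
```

{"method": "move_arm", "body": {"targets": [[[0,0,0,0.001,0],[0,0,0,0,0],[0,0,0,0,0]]]}}

```text
time: 17.92
tool_pos: [0.613, -0.0381, 0.1081]
tool_rot: [0.0, 1.0, 0.0, 0.001]
contact_force: [-0.4, 1.3, 6.7]
gripper_width: 0.086
grasp_force: 59.8
```

{"method": "move_arm", "body": {"targets": [[[0,0,0,0.001,0],[0,0,0,0,0],[20,0,0,-0.002,0],[40,0,0,0,0],[50,0,0,0,0]]]}}

```text
time: 18.33
tool_pos: [0.6115, -0.038, 0.1063]
tool_rot: [-0.0, 1.0, 0.0, -0.001]
contact_force: [0.2, -0.7, -0.2]
gripper_width: 0.47
grasp_force: 0.0
```

{"method": "move_arm", "body": {"targets": [[[50,0,0,-0.03,0],[50,0,0,-0.04,0],[50,0,0,-0.04,0],[50,0,0,-0.04,0],[50,0,0,0,0]]]}}

```text
time: 18.75
tool_pos: [0.6147, -0.0386, 0.2029]
tool_rot: [0.001, 1.0, -0.0, 0.004]
contact_force: [-0.6, -0.5, 1.4]
gripper_width: 0.501
grasp_force: 0.0
```

Run:
```python
from h import *
from scipy.spatial.transform import Rotation as Ro
np.set_printoptions(precision=4,suppress=True)
s=state();print(s["tool_pos"],s["tool_rot"],s["contact_force"])
im=save("wrist","pics/w14.png");g=cv2.cvtColor(im,cv2.COLOR_RGB2HSV)
b=save("scene","pics/e14.png");a=save("side","pics/s14.png")
# silver tube & teal barrel: segment teal in each view
for n,i in (("wrist",im),("scene",b),("side",a)):
    h=cv2.cvtColor(i,cv2.COLOR_RGB2HSV);m=cv2.inRange(h,(80,120,40),(95,255,255))
    k,l,st,ce=cv2.connectedComponentsWithStats(m); print(n,[(x[:5].tolist()) for x in st[1:] if x[4]>30])
# predicted tube positions (home at TCP xy) overlay
P=[[.612,-.037,.059],[.612,-.037,.125]]
for n in("wrist","scene","side"):print(n,proj(n,P).ravel())
```

```text
[ 0.6147 -0.0386  0.2029] [ 0.0008  1.     -0.      0.0042] [-0.5666 -0.5253  1.3505]
wrist [[152, 320, 47, 55, 1386]]
scene [[340, 196, 8, 21, 137], [340, 368, 54, 57, 270]]
side []
wrist [316.0644 226.3654 316.1018 255.3324]
scene [330.2364 250.8235 330.7414 228.4106]
side [329.8884 234.4292 329.9589 211.0504]
```

{"method": "move_arm", "body": {"targets": [[[50,-0.034,-0.0393,0,0],[50,-0.034,-0.0393,0,0],[50,-0.034,-0.0393,0,0],[50,-0.034,-0.0393,0,0],[50,-0.034,-0.0393,0,0]]]}}

```text
time: 19.32
tool_pos: [0.5077, 0.0806, 0.1945]
tool_rot: [0.0, 1.0, -0.0, -0.002]
contact_force: [-0.2, 0.7, 0.4]
gripper_width: 0.501
grasp_force: 0.0
```

{"method": "move_arm", "body": {"targets": [[[50,0,0,0.04,0],[50,0,0,0.04,0],[50,0,0,0,0],[50,0,0,0,0],[50,0,0,0,0]]]}}

```text
time: 19.73
tool_pos: [0.51, 0.0796, 0.1491]
tool_rot: [0.0, 1.0, -0.0, -0.001]
contact_force: [0.2, -0.4, 0.5]
gripper_width: 0.496
grasp_force: 0.0
```

Run:
```python
from h import *
np.set_printoptions(precision=4,suppress=True,linewidth=200)
im=cv2.imread("pics/w14.png",0)
m=(im[195:275,290:345]>176).astype(np.uint8);k,l,st,ce=cv2.connectedComponentsWithStats(m);print([(a.tolist(),c+[290,195]) for a,c in zip(st[1:],ce[1:]) if a[4]>20])
s=state();c=cal("wrist");print(s["tool_pos"],s["tool_rot"])
i=save("wrist","pics/w15.png");h=cv2.cvtColor(i,cv2.COLOR_RGB2HSV);m=cv2.inRange(h,(80,120,40),(95,255,255))
k,l,st,ce=cv2.connectedComponentsWithStats(m);j=1+st[1:,4].argmax();print(st[j],ce[j])
ys,xs=np.where(l==j);print("rows:left,right",[(r,xs[ys==r].min(),xs[ys==r].max()) for r in range(st[j][1],st[j][1]+st[j][3],8)])
print("pred",proj("wrist",[[s["tool_pos"][0],s["tool_pos"][1],z] for z in(.03,.085)],c).ravel())
def sil(x,y):
    t=np.linspace(0,6.283,40);P=[[x+.012*np.cos(a),y+.012*np.sin(a),z] for z in(.03,.085) for a in t];q=proj("wrist",P,c);return q.min(0),q.max(0)
print(sil(.5128,.0793))
```

```text
[([8, 22, 27, 24, 288], array([310.6562, 226.316 ])), ([12, 54, 13, 14, 112], array([307.7054, 256.25  ]))]
[0.51   0.0796 0.1491] [ 0.      1.     -0.0002 -0.0006]
[ 299  219   39   58 1774] [317.7379 248.6234]
rows:left,right [(219, np.int64(315), np.int64(320)), (227, np.int64(304), np.int64(331)), (235, np.int64(302), np.int64(333)), (243, np.int64(301), np.int64(334)), (251, np.int64(300), np.int64(336)), (259, np.int64(299), np.int64(337)), (267, np.int64(301), np.int64(334)), (275, np.int64(311), np.int64(326))]
pred [317.5413 233.5968 317.9393 260.1128]
(array([297.4957, 213.2211]), array([339.4187, 275.024 ]))
```

The tube stands: its collar and top are in line in the wrist picture, at columns 311 and 308, at the home height. The barrel is within 1 mm of the jaws' centre. Going down on it.

{"method": "move_arm", "body": {"targets": [[[60,0.001,0,0.03,0],[60,0,0,0.04,0],[60,0,0,0.03,0],[60,0,0,0.017,0],[60,0,0,0,0]]]}}

```text
time: 20.2
tool_pos: [0.5097, 0.0795, 0.0774]
tool_rot: [0.0, 1.0, -0.0, -0.002]
contact_force: [-1.2, 0.1, 0.2]
gripper_width: 0.602
grasp_force: 0.0
```

{"method": "move_arm", "body": {"targets": [[[40,0,0,0,0],[30,0,0,0,0],[0,0,0,0,0],[0,0,0,0,0],[0,0,0,0,0]]]}}

```text
time: 20.62
tool_pos: [0.5142, 0.0793, 0.0836]
tool_rot: [0.001, 1.0, -0.0, 0.004]
contact_force: [0.1, -2.2, 9.3]
gripper_width: 0.006
grasp_force: 4.4
```

The jaws shut further than the barrel allows, so I need to find out where the barrel is, from numbers.

Run:
```python
from h import *
np.set_printoptions(precision=4,suppress=True,linewidth=200)
s=state();print(s["tool_pos"],s["contact_force"],s["gripper_width"],s["grasp_force"])
for n in("wrist","side","scene"):
    i=save(n,f"pics/{n}16.png");h=cv2.cvtColor(i,cv2.COLOR_RGB2HSV);m=cv2.inRange(h,(80,100,20),(97,255,255))
    k,l,st,ce=cv2.connectedComponentsWithStats(m)
    for j in range(1,k):
        if st[j,4]>40:
            r=cv2.minAreaRect(np.argwhere(l==j)[:,::-1].astype(np.float32));print(n,st[j],ce[j],r)
    print(n,"if standing",proj(n,[[.511,.0795,.03],[.511,.0795,.085]]).ravel())
```

```text
[0.5142 0.0793 0.0836] [ 0.0987 -2.246   9.303 ] 0.005904838336768215 4.352706901352121
wrist [ 267  256   71   79 2449] [303.0078 287.9931] ((300.2500305175781, 295.2500305175781), (44.547725677490234, 89.09545135498047), 45.0)
wrist if standing [317.6907 272.8725 318.4115 320.9848]
side [233 169  17  32  75] [240.88   184.9067] ((241.0000457763672, 184.5), (2.236067771911621, 34.882659912109375), 26.56505012512207)
side if standing [356.7585 292.6885 357.8282 273.7972]
scene [340 196  12  20 120] [345.0083 206.3417] ((345.0471496582031, 205.0849151611328), (7.005387783050537, 20.74144172668457), 15.94539737701416)
scene [340 368  55  57 308] [366.3636 396.1786] ((366.5393981933594, 396.0374450683594), (4.023746967315674, 77.10369110107422), 43.53120422363281)
scene if standing [343.2117 214.0986 343.9345 196.2646]
```

Run:
```python
import cv2,numpy as np
i=cv2.imread("pics/wrist16.png");h=cv2.cvtColor(i,cv2.COLOR_BGR2HSV)
def cls(p):
    H,S,V=map(int,p)
    if 78<=H<=100 and S>90: return 'T' if V>90 else 't'
    if V<60: return '#'
    if S<45: return 's' if V<150 else 'S'
    if H<25 and V>100: return '.'
    return ','
for y in range(240,420,4): print(y,''.join(cls(h[y,x]) for x in range(230,410,2)))
h=cv2.resize(cv2.cvtColor(cv2.imread("pics/scene16.png"),cv2.COLOR_BGR2HSV)[175:235,315:375],None,fx=1,fy=1)
for y in range(0,60,1): print(y+175,''.join(cls(h[y,x]) for x in range(60)))
```

```text
240 ..........................................................................................
244 ..........................................................................................
248 ..........................................................................................
252 ..........................................................................................
256 .........................................,,tts............................................
260 .....................................Ttttttttttttt........................................
264 ...................................tTttttttttttttttt......................................
268 .................................,ttttttttttttttttttt.....................................
272 ................................Tttttttttttttttttttttt....................................
276 ..............................,ttttttttttttttttttttttt....................................
280 .............................Ttttttttttttttttttttttttt....................................
284 ...........................sttttttttttttttttttttttt
[... 6374 characters left out ...]
..................................................
225 ............................................................
226 ............................................................
227 .....................................SSS....................
228 ................SS.................SSSSSS...................
229 ...............SSSS...............SSSSSSSS..................
230 ...............SSSS.............SSSSSSSSSSSS................
231 ...............SSSS............SSSSSSSSSSSSSS...............
232 ...............SSSS..........SSSSSSSSSSSSSSSSS..............
233 ...............sssS........SSSSSSSSSSSSSSSSSSSSS............
234 ...............sssS.......SSSSSSSSSSSSSSSSSSSSSSS...........
```

I have used my ten pictures, so I'll fit the barrel's pose to the teal masks in all the views.

```bash
cat > fit.py <<'E'
from h import *
from scipy.optimize import differential_evolution as DE
from scipy.spatial.transform import Rotation as Ro
a=np.linspace(0,2*np.pi,24,endpoint=False); C=np.array([[.012*np.cos(t),.012*np.sin(t),z] for z in(0,.055) for t in a])
def masks(i):
    h=cv2.cvtColor(i,cv2.COLOR_RGB2HSV).astype(int);H,S,V=h[...,0],h[...,1],h[...,2]
    T=(H>=78)&(H<=100)&(S>90); return T,((V<60)|(S<60))&~T
def fit(views,c0,zr=(.028,.12),tr=1.7,bore=True):
    D=[]
    for n,tag,box in views:
        i=cv2.imread(f"pics/{tag}.png")[:,:,::-1];T,O=masks(np.ascontiguousarray(i));D.append((n,cal(n),T,O,box))
    def cost(p):
        X=Ro.from_rotvec([p[3],p[4],0]).apply(C)+p[:3];e=0
        e+=max(0,.0298-X[:,2].min())*200
        for n,c,T,O,(x0,y0,x1,y1) in D:
            q=proj(n,X,c)-[x0,y0];hull=cv2.convexHull(q.astype(np.float32)).round().astype(np.int32)
            m=np.zeros((y1-y0,x1-x0),np.uint8);cv2.fillConvexPoly(m,hull,1);m=m>0
            t=T[y0:y1,x0:x1];o=O[y0:y1,x0:x1]
            e+=((m^t)&~o).sum()/max(t.sum(),1)+.05*(m&o).sum()/max(t.sum(),1)
        return e
    b=[(c0[0]-.05,c0[0]+.05),(c0[1]-.05,c0[1]+.05),zr,(-tr,tr),(-tr,tr)]
    rs=[DE(cost,b,seed=k,popsize=12,maxiter=120,tol=1e-6) for k in range(2)]
    for r in rs:
        R=Ro.from_rotvec([r.x[3],r.x[4],0]);print("base",r.x[:3].round(4),"axis",R.apply([0,0,1]).round(3),"top",(r.x[:3]+.055*R.apply([0,0,1])).round(4),"cost",round(r.fun,3))
E
python3 - <<'E'
from fit import *
fit([("wrist","wrist16",(200,200,420,420)),("scene","scene16",(315,170,375,230))],(.512,.08))
E
```

```text
base [0.4967 0.0946 0.0368] axis [ 0.523 -0.25   0.815] top [0.5254 0.0809 0.0817] cost 0.792
base [0.4634 0.1264 0.1163] axis [-0.481  0.305  0.822] top [0.4369 0.1432 0.1615] cost 2.0
```

Run:
```python
from h import *
h=cv2.cvtColor(cv2.imread("pics/side0.png"),cv2.COLOR_BGR2HSV);print(h[272:296:6,351:364:3].tolist())
h=cv2.cvtColor(cv2.imread("pics/side16.png"),cv2.COLOR_BGR2HSV)
def cls(p):
    H,S,V=map(int,p)
    if 70<=H<=100 and S>90: return 'T'
    if V<60: return '#'
    if S<60: return 's' if V<150 else 'S'
    return '.'
for y in range(255,312): print(y,''.join(cls(h[y,x]) for x in range(325,390)))
```

```text
[[[12, 111, 207], [88, 88, 128], [88, 87, 140], [87, 105, 148], [25, 50, 169]], [[12, 113, 201], [87, 94, 141], [86, 100, 146], [86, 84, 134], [16, 86, 154]], [[24, 50, 139], [87, 101, 142], [86, 98, 141], [86, 84, 127], [13, 111, 190]], [[60, 32, 135], [87, 98, 145], [86, 94, 139], [86, 81, 116], [13, 128, 236]]]
255 ssssssssssssss....ssssssSSssssssssssssss.........................
256 sssssssssssss....ssssssssssssssssssssss..........................
257 sssssssssssss....ssssssssssssssssssss............................
258 ssssssssssss.....ssssssssssssssssssssss..........................
259 ssssssssssss.....sssssssssssssss#s.ssss..........................
260 ssssssssssss......sssssssssssssss.s.ss...........................
261 ssSSsssssss.........ssssssssssss...sss...........................
262 sSSSSssssss...........ssssssss..#.ssss...........................
263 sSSSSsssss.............sssssss##...sss...........................
264 ssSSSsssss................ss###s.sssss...........................
265 sssssssss.................ss..s#..ssss...........................
266 sssssssss.
[... 2505 characters left out ...]

302 .................................................................
303 .................................................................
304 .................................................................
305 .................................................................
306 .................................................................
307 .................................................................
308 .................................................................
309 .................................................................
310 .................................................................
311 .................................................................
```

{"method": "move_arm", "body": {"targets": [[[0,0,0,-0.008,0],[0,0,0,-0.008,0],[0,0,0,0,0],[0,0,0,0,0]]]}}

```text
time: 21.1
tool_pos: [0.511, 0.0799, 0.0893]
tool_rot: [-0.0, 1.0, 0.0, 0.001]
contact_force: [0.7, -0.3, -0.6]
gripper_width: -0.0
grasp_force: 0.0
```

```bash
cat >> fit.py <<'E'
def asc(n,tag,box,step=(2,4)):
    h=cv2.cvtColor(cv2.imread(f"pics/{tag}.png"),cv2.COLOR_BGR2HSV).astype(int)
    def cls(p):
        H,S,V=p
        if 70<=H<=100 and S>75: return 'T' if V>90 else 't'
        if V<60: return '#'
        if S<60: return 's' if V<150 else 'S'
        return '.'
    for y in range(box[1],box[3],step[1]): print(y,''.join(cls(h[y,x]) for x in range(box[0],box[2],step[0])))
E
python3 - <<'E'
from fit import *
s=state();print(s["tool_pos"],s["contact_force"],s["gripper_width"],s["grasp_force"])
for n in("wrist","side","scene"):save(n,f"pics/{n}17.png")
asc("wrist","wrist17",(230,220,410,360));asc("scene","scene17",(325,180,375,222),(1,1));asc("side","side17",(335,250,380,300),(1,1))
E
```

```text
[0.51103955 0.07990507 0.08931064] [ 0.73498216 -0.33488201 -0.62947838] -0.0004510643132150548 0.0
220 ..........................................................................................
224 ..........................................................................................
228 ..........................................................................................
232 ..........................................................................................
236 ..........................................................................................
240 ..........................................................................................
244 ..........................................................................................
248 .......................................sTTtttttts.........................................
252 ......................................TTTTttttttttts......................................
256 ...................................sTTTTttttttttttttts....................................
260 ..................................sTTTTTtttttt
[... 6434 characters left out ...]

286 .................TTTTTTTTT.s.................
287 ................sTTTTTTTTT.s.................
288 ................sTTTTTTTTT...................
289 ................sTTTTTTTTT...................
290 ................sTTTTTTTTT...................
291 ................sTTTTTTTTts..................
292 ................sTTTTTTTTts..................
293 ..................TTTTTTTts..................
294 ...................TTTTTTs...................
295 ...................ss..ss....................
296 .............................................
297 .............................................
298 .............................................
299 .............................................
```

{"method": "move_arm", "body": {"targets": [[[0,0,0,-0.01,0],[0,0,0,-0.02,0],[0,0,0,-0.04,0],[0,0,0,-0.03,0],[0,0,0,0,0]]]}}

```text
time: 21.67
tool_pos: [0.5139, 0.0799, 0.1545]
tool_rot: [-0.0, 1.0, 0.0, 0.005]
contact_force: [0.8, -0.0, 1.2]
gripper_width: 0.001
grasp_force: 0.0
```

Run:
```python
from fit import *
s=state();print(s["tool_pos"],s["contact_force"],s["gripper_width"],s["grasp_force"])
for n in("wrist","side","scene"):save(n,f"pics/{n}18.png")
asc("wrist","wrist18",(270,180,370,330),(1,3));asc("scene","scene18",(325,185,375,222),(1,1));asc("side","side18",(335,262,380,300),(1,1))
```

```text
[0.51387242 0.07988052 0.15452715] [ 0.75737527 -0.02885783  1.18658206] 0.0011834659120984283 0.0
180 ....................................................................................................
183 ....................................................................................................
186 ....................................................................................................
189 ....................................................................................................
192 ....................................................................................................
195 ....................................................................................................
198 ....................................................................................................
201 ....................................................................................................
204 ....................................................................................................
207 ....................................................
[... 7483 characters left out ...]

286 ................sTTTTTTTTT.s.................
287 ................sTTTTTTTTT.s.................
288 ................sTTTTTTTTT.s.................
289 ................sTTTTTTTTT...................
290 ................sTTTTTTTTT...................
291 ................sTTTTTTTTTs..................
292 ................sTTTTTTTTTs..................
293 .................TTTTTTTT.s..................
294 .................sTTTTTTTss..................
295 ...................s.T.ss....................
296 .............................................
297 .............................................
298 .............................................
299 .............................................
```

Luckily the barrel stands upright again, about where it was. I'll measure it and grasp lower, at its centre of mass, closing slowly.

Run:
```python
from fit import *
from scipy.optimize import minimize
np.set_printoptions(precision=4,suppress=True)
s=state();print(s["tool_pos"],s["tool_rot"])
for n,box in(("wrist",(260,200,380,290)),("scene",(325,185,375,222)),("side",(335,262,380,300))):
    c=cal(n);h=cv2.cvtColor(cv2.imread(f"pics/{n}18.png"),cv2.COLOR_BGR2HSV)
    x0,y0,x1,y1=box;m=cv2.inRange(h[y0:y1,x0:x1],(70,60,20),(100,255,255));ys,xs=np.where(m>0)
    o=np.array([xs.min()+x0,ys.min()+y0,xs.max()+x0+1,ys.max()+y0+1],float)
    def f(p):
        q=proj(n,C+[p[0],p[1],.03],c);return np.r_[q.min(0),q.max(0)]-o
    r=minimize(lambda p:(f(p)**2).sum(),[.512,.08],method="Nelder-Mead");print(n,r.x,f(r.x))
P=[[*s["tool_pos"][:2],s["tool_pos"][2]-.025]];print("tip",proj("wrist",P))
```

```text
[0.5107 0.0798 0.1488] [ 0.      1.     -0.      0.0001]
wrist [0.5081 0.0795] [-1.3651 -3.1231  1.3714  2.791 ]
scene [0.5129 0.0805] [-1.0124 -0.8059  0.9796  0.7684]
side [0.5102 0.0783] [-0.5977 -0.8942  0.5789  0.85  ]
tip [[318.3839 287.9968]]
```

The barrel is at about (.512,.0795). I suspect the fingers caught it only at its rim, so I'll go 20 mm lower this time.

{"method": "move_arm", "body": {"targets": [[[60,0.002,0,0,0],[60,0,0,0,0],[60,0,0,0.03,0],[60,0,0,0.03,0],[60,0,0,0.02,0]]]}}

```text
time: 22.23
tool_pos: [0.5106, 0.0798, 0.0982]
tool_rot: [0.0, 1.0, 0.0, -0.002]
contact_force: [-0.5, -0.2, -0.0]
gripper_width: 0.6
grasp_force: 0.0
```

{"method": "move_arm", "body": {"targets": [[[60,0,0,0.03,0],[60,0,0,0.02,0],[60,0,0,0.01,0],[60,0,0,0,0],[60,0,0,0,0]]]}}

```text
time: 22.65
tool_pos: [0.5119, 0.0798, 0.0646]
tool_rot: [0.0, 1.0, 0.0, -0.0]
contact_force: [0.8, -0.5, -0.4]
gripper_width: 0.595
grasp_force: 0.0
```

{"method": "move_arm", "body": {"targets": [[[60,0,0,0,0],[60,0,0,0,0],[60,0,0,0,0]]]}}

```text
time: 22.9
tool_pos: [0.5127, 0.0798, 0.0658]
tool_rot: [-0.0, 1.0, 0.0, 0.001]
contact_force: [-0.4, 0.4, 0.6]
gripper_width: 0.6
grasp_force: 0.0
```

Run:
```python
from fit import *
s=state();print(s["tool_pos"],s["contact_force"],s["gripper_width"])
for n in("wrist","scene"):save(n,f"pics/{n}19.png")
asc("wrist","wrist19",(210,230,430,400),(2,4));asc("scene","scene19",(325,180,375,220),(1,1))
```

```text
[0.51270124 0.07981804 0.06577029] [-0.36036251  0.38288681  0.56996346] 0.5998996217875455
230 ..............................................................................................................
234 ..............................................................................................................
238 ..............................................................................................................
242 ..............................................................................................................
246 ..............................................................................................................
250 ..............................................................................................................
254 ..............................................................................................................
258 ..............................................................................................................
262 ....................................................................................
[... 5436 characters left out ...]
.S.s.TTTTTTTs...........................
208 ..............sTTTTTTTs...........................
209 ..............sTTTTTTTs...........................
210 ..............sTTTTTTTs...........................
211 ..............sTTTTTTTs...........................
212 ..............sTTTTTTTs...........................
213 ..............sTTTTTTTs...........................
214 ..............sTTTTTTTs...........................
215 ..............sTTTTTTTs...........................
216 ...............sTTTT.s............................
217 .................sss..............................
218 ..................................................
219 ..................................................
```

The scene view shows the fingertips only about halfway down the barrel here, which confirms the first grasp caught just the rim. Going 9 mm lower and closing slowly.

{"method": "move_arm", "body": {"targets": [[[60,0,0,0.008,0],[60,0,0,0.007,0],[50,0,0,0,0],[45,0,0,0,0],[40,0,0,0,0]]]}}

```text
time: 23.42
tool_pos: [0.5118, 0.0798, 0.0554]
tool_rot: [0.0, 1.0, 0.0, -0.0]
contact_force: [0.1, 0.4, -0.2]
gripper_width: 0.404
grasp_force: 0.0
```

{"method": "move_arm", "body": {"targets": [[[35,0,0,0,0],[32,0,0,0,0],[29,0,0,0,0],[26,0,0,0,0],[23,0,0,0,0]]]}}

```text
time: 23.83
tool_pos: [0.5122, 0.0798, 0.0561]
tool_rot: [-0.0, 1.0, 0.0, 0.0]
contact_force: [-1.7, 0.1, 1.9]
gripper_width: 0.26
grasp_force: 58.6
```

{"method": "move_arm", "body": {"targets": [[[20,0,0,0,0],[17,0,0,0,0],[14,0,0,0,0]]]}}

```text
time: 24.08
tool_pos: [0.5122, 0.0798, 0.056]
tool_rot: [-0.0, 1.0, -0.0, 0.0]
contact_force: [-0.6, -0.3, 3.0]
gripper_width: 0.258
grasp_force: 58.6
```

Gripped: width 0.258, force 58.6 N. Lifting.

{"method": "move_arm", "body": {"targets": [[[10,0,0,-0.02,0],[10,0,0,-0.045,0],[10,0,0,-0.045,0],[10,0,0,-0.045,0],[10,0,0,-0.03,0]]]}}

```text
time: 24.5
tool_pos: [0.5129, 0.0799, 0.1703]
tool_rot: [-0.0, 1.0, 0.0, 0.002]
contact_force: [0.4, -0.0, 1.1]
gripper_width: 0.258
grasp_force: 58.7
```

{"method": "move_arm", "body": {"targets": [[[10,0.03,0.035,0,0],[10,0.035,0.04,0,0],[10,0.035,0.04,0,0],[10,0.035,0.04,0,0],[10,0.03,0.035,0,0]]]}}

```text
time: 24.92
tool_pos: [0.6119, -0.0357, 0.1673]
tool_rot: [0.0, 1.0, -0.0, 0.0]
contact_force: [-0.1, 0.5, -0.2]
gripper_width: 0.259
grasp_force: 58.8
```

{"method": "move_arm", "body": {"targets": [[[10,0,0,0,0],[10,0,0,0,0],[10,0,0,0,0],[10,0,0,0,0],[10,0,0,0,0]]]}}

```text
time: 25.33
tool_pos: [0.6103, -0.0332, 0.1668]
tool_rot: [-0.0, 1.0, 0.001, -0.0]
contact_force: [0.2, 0.9, 0.5]
gripper_width: 0.261
grasp_force: 58.8
```

Run:
```python
from fit import *
s=state();print(s["tool_pos"],s["contact_force"],s["gripper_width"])
for n in("wrist","scene","side"):save(n,f"pics/{n}20.png")
print(state()["tool_pos"])
asc("wrist","wrist20",(250,170,390,370),(2,4));asc("scene","scene20",(310,180,360,262),(1,1));asc("side","side20",(305,160,360,250),(1,1))
```

```text
[ 0.6102989  -0.03316787  0.16680133] [0.21087305 0.91160001 0.48859243] 0.26115139992258024
[ 0.61057866 -0.03350331  0.16687571]
170 ......................................................................
174 ......................................................................
178 ......................................................................
182 ......................................................................
186 ........................................ssssssssssssssssssssssssssssss
190 ......ssssssssssssssssssssssssssssssssssssssssssssssssssssSSSSSSSSSSSS
194 sssssssssssssssssssssssSSSSSSSSSSSSSSSSSSSSSSSSSSSSSSSSSSSSSSSSSSSSSSS
198 SSSSSSSSSSSSSSSSSSSSSSSSSSSSSSSSSSSSSSSSSSSSSSSSSSSSSSSSSSSSSSSSSSSSSS
202 SSSSSSSSSSSSSSSSSSSSSSSSSSSSSSSSSSSSSSSSSSSSSSSSSSSSSSSSSSSSSSSSSSSSSS
206 SSSSSSSSSSSSSSSSSSSSSSSSSSSSSSSSSSSSSSSSSSSSSSSSSSSSSSSSSSSSSSSSSSSSSS
210 SSSSSSSSSSSSSSSSSSSSSSSSSSSSSSSSSSSSSSSSSSSSSSSSSSSSSSSSSSSSSSSSSSSSSS
214 SSSSSSSSSSSSSSSSSSSSSSSSSSSSSSSSSSSSSSSSSSSSSSSSSSSSSSSSSSSSSSSSSSSSSS
218 SSSSSSSSSSSSSSSSSSSSSSSSSSSSSSSSSSSSSSSSSSSSSSSSSSSSSSSSSSSSSSSSS
[... 11990 characters left out ...]
SSSSSSSSSSSSsSSSSSSSSSSsss..............
239 .........SSSSSSSSSSSSsssSSSsSSSSSSSSSSss...............
240 .........SSSSSSSSSSSssssssSSSSSSSSSSSsss...............
241 ........SSSSSSSSSSSSs..sssSSSSSSSSSSSsss...............
242 ........SSSSSSSSSSSss..ssSSSSSSSSSSSsss................
243 .......SSSSSSSSSSSSss.ssSSSSSSSSSSSSsss................
244 .......SSSSSSSSSSSss.sssSSSSSSSSSSSsss.................
245 ......SSSSSSSSSSSSss..ssSSSSSSSSSSSsss.................
246 ......SSSSSSSSSSSss..ssSSSSSSSSSSSSss..................
247 .....SSSSSSSSSSSSss.sssSSSSSSSSSSSsss..................
248 .....SSSSSSSSSSSSssssssSSSSSSSSSSSsss..................
249 ....SSSSSSSSSSSSSSSSssSSSSSSSSSSSsss...................
```

Run:
```python
from h import *
np.set_printoptions(precision=4,suppress=True)
s=state();tp=s["tool_pos"];print(tp)
cs,ce=cal("side"),cal("scene")
base=np.array([.612,-.034])
def cols(p,z): return np.array([proj("side",[[*p,z]],cs)[0,0],proj("scene",[[*p,z]],ce)[0,0]])
for nm,z,o in(("tube",.12,[329.4,332.6]),("barrel",.145,[330.3,332.0])):
    o=np.array(o);p=base.copy()
    for _ in range(4):
        J=np.array([(cols(p+d,z)-cols(p,z))/.001 for d in(np.array([.001,0]),np.array([0,.001]))]).T
        p=p+np.linalg.solve(J,o-cols(p,z))
    print(nm,p)
c=cal("wrist");a=np.linspace(0,6.28,40)
zt=tp[2]-.056+.085; zb=zt-.055
ring=lambda x,z,r=.012:proj("wrist",[[x+r*np.cos(t),tp[1]+r*np.sin(t),z] for t in a],c)
print("wrist pred: bottom ring min row (obs ~268.5)",ring(tp[0],zb)[:,1].min(),"top ring outer min row (obs ~325)",ring(tp[0],zt)[:,1].min(), "inner (obs~337)",ring(tp[0],zt,.008)[:,1].min(),"px/mm",ring(tp[0]+.001,zb)[:,1].min()-ring(tp[0],zb)[:,1].min())
```

```text
[ 0.6106 -0.0335  0.1669]
tube [ 0.6112 -0.0314]
barrel [ 0.6096 -0.0323]
wrist pred: bottom ring min row (obs ~268.5) 263.77838243312937 top ring outer min row (obs ~325) 320.67206030856414 inner (obs~337) 331.1949255249411 px/mm -1.9927036060581145
```

The barrel should move about +2.4 mm in x and +0.4 mm in y to be over the tube. I'll correct that and lower with an eye on the force.

{"method": "move_arm", "body": {"targets": [[[10,0.004,-0.0007,0.01,0],[10,0,0,0.01,0],[10,0,0,0.005,0],[10,0,0,0,0],[10,0,0,0,0]]]}}

```text
time: 25.9
tool_pos: [0.6129, -0.0337, 0.1509]
tool_rot: [-0.0, 1.0, -0.0, -0.001]
contact_force: [-0.7, 0.0, 0.5]
gripper_width: 0.261
grasp_force: 58.8
```

{"method": "move_arm", "body": {"targets": [[[10,0,0,0.004,0],[10,0,0,0.004,0],[10,0,0,0,0]]]}}

```text
time: 26.15
tool_pos: [0.6131, -0.0338, 0.1464]
tool_rot: [-0.0, 1.0, -0.0, -0.0]
contact_force: [-0.5, 0.3, -0.6]
gripper_width: 0.261
grasp_force: 58.8
```

{"method": "move_arm", "body": {"targets": [[[10,0,0,0.004,0],[10,0,0,0.004,0],[10,0,0,0,0]]]}}

```text
time: 26.4
tool_pos: [0.613, -0.0337, 0.1414]
tool_rot: [-0.0, 1.0, -0.0, -0.0]
contact_force: [-0.1, -0.4, 1.0]
gripper_width: 0.265
grasp_force: 58.8
```

The barrel is over the tube's end with no contact force. Continuing down.

{"method": "move_arm", "body": {"targets": [[[10,0,0,0.012,0],[10,0,0,0.012,0],[10,0,0,0.01,0],[10,0,0,0,0]]]}}

```text
time: 26.73
tool_pos: [0.6119, -0.0336, 0.1192]
tool_rot: [-0.0, 1.0, -0.0, -0.002]
contact_force: [-0.1, 0.7, -0.8]
gripper_width: 0.26
grasp_force: 58.8
```

{"method": "move_arm", "body": {"targets": [[[10,0,0,0.012,0],[10,0,0,0.012,0],[10,0,0,0.01,0],[10,0,0,0,0],[10,0,0,0,0]]]}}

```text
time: 27.15
tool_pos: [0.6129, -0.0337, 0.1004]
tool_rot: [-0.0, 1.0, -0.0, -0.001]
contact_force: [0.2, 1.1, -0.6]
gripper_width: 0.261
grasp_force: 58.8
```

{"method": "move_arm", "body": {"targets": [[[10,0,0,0.006,0],[10,0,0,0.004,0],[10,0,0,0,0],[10,0,0,0,0]]]}}

```text
time: 27.48
tool_pos: [0.6133, -0.0338, 0.0953]
tool_rot: [-0.0, 1.0, -0.0, -0.0]
contact_force: [0.6, 0.4, 0.3]
gripper_width: 0.262
grasp_force: 58.8
```

Target is about 0.085, so 10 mm to go.

{"method": "move_arm", "body": {"targets": [[[10,0,0,0.005,0],[10,0,0,0.005,0],[10,0,0,0,0],[10,0,0,0,0],[10,0,0,0,0]]]}}

```text
time: 27.9
tool_pos: [0.6133, -0.0338, 0.0893]
tool_rot: [-0.0, 1.0, -0.0, -0.0]
contact_force: [0.7, -0.3, -0.4]
gripper_width: 0.259
grasp_force: 58.8
```

{"method": "move_arm", "body": {"targets": [[[10,0,0,0.003,0],[10,0,0,0,0],[10,0,0,0.002,0],[10,0,0,0,0],[10,0,0,0,0]]]}}

```text
time: 28.32
tool_pos: [0.6133, -0.0338, 0.0862]
tool_rot: [0.0, 1.0, 0.0, -0.0]
contact_force: [0.6, -0.8, 1.0]
gripper_width: 0.265
grasp_force: 58.8
```

{"method": "move_arm", "body": {"targets": [[[10,0,0,0.001,0],[10,0,0,0,0],[10,0,0,0,0]]]}}

```text
time: 28.57
tool_pos: [0.6133, -0.0338, 0.0857]
tool_rot: [0.0, 1.0, 0.0, -0.0]
contact_force: [0.5, -0.3, -0.2]
gripper_width: 0.261
grasp_force: 58.8
```

{"method": "move_arm", "body": {"targets": [[[10,0,0,0.001,0],[10,0,0,0,0],[10,0,0,0,0]]]}}

```text
time: 28.82
tool_pos: [0.6134, -0.0338, 0.0851]
tool_rot: [0.0, 1.0, 0.0, 0.0]
contact_force: [0.2, -1.1, -0.8]
gripper_width: 0.262
grasp_force: 58.8
```

{"method": "move_arm", "body": {"targets": [[[10,0,0,0.001,0],[10,0,0,0,0],[10,0,0,0,0]]]}}

```text
time: 29.07
tool_pos: [0.6135, -0.0338, 0.085]
tool_rot: [0.0, 1.0, 0.0, 0.0]
contact_force: [-0.7, 0.0, 2.8]
gripper_width: 0.262
grasp_force: 59.1
```

{"method": "move_arm", "body": {"targets": [[[10,0,0,0.001,0],[10,0,0,0,0],[10,0,0,0,0]]]}}

```text
time: 29.32
tool_pos: [0.6137, -0.0338, 0.0849]
tool_rot: [0.0, 1.0, 0.0, 0.0]
contact_force: [-2.4, 0.3, 5.6]
gripper_width: 0.266
grasp_force: 59.3
```

It is seated on the collar, at exactly the expected height and with light contact. Releasing and rising straight up.

{"method": "move_arm", "body": {"targets": [[[26,0,0,-0.001,0],[32,0,0,0,0],[45,0,0,0,0],[60,0,0,0,0],[60,0,0,0,0]]]}}

```text
time: 29.73
tool_pos: [0.6131, -0.0338, 0.084]
tool_rot: [-0.0, 1.0, -0.0, -0.0]
contact_force: [-0.1, -1.0, 0.2]
gripper_width: 0.601
grasp_force: 0.0
```

{"method": "move_arm", "body": {"targets": [[[60,0,0,-0.02,0],[60,0,0,-0.04,0],[60,0,0,-0.06,0],[60,0,0,-0.06,0],[60,0,0,-0.04,0]]]}}

```text
time: 30.15
tool_pos: [0.6145, -0.034, 0.2215]
tool_rot: [0.0, 1.0, 0.0, 0.002]
contact_force: [0.5, -0.1, 0.5]
gripper_width: 0.598
grasp_force: 0.0
```

{"method": "move_arm", "body": {"targets": [[[60,0,0,0,0],[60,0,0,0,0],[60,0,0,0,0],[60,0,0,0,0],[60,0,0,0,0]]]}}

```text
time: 30.57
tool_pos: [0.6123, -0.0336, 0.2143]
tool_rot: [-0.0, 1.0, -0.0, -0.002]
contact_force: [-0.5, -0.7, 0.5]
gripper_width: 0.6
grasp_force: 0.0
```

Run:
```python
from fit import *
s=state();print(s["tool_pos"],s["contact_force"],s["gripper_width"],s["time"])
for n in("wrist","scene","side"):save(n,f"pics/{n}21.png")
asc("scene","scene21",(312,210,352,262),(1,1));asc("side","side21",(312,195,350,245),(1,1))
for n in("scene","side"):print(n,proj(n,[[.612,-.034,z] for z in(.059,.114,.125)]).ravel())
asc("wrist","wrist21",(280,200,360,300),(1,4))
```

```text
[ 0.61227142 -0.03360367  0.2143132 ] [-0.49666174 -0.6829325   0.50087254] 0.5997365115921166 30.5667
210 ........................................
211 ........................................
212 ........................................
213 ........................................
214 ........................................
215 ........................................
216 ........................................
217 ........................................
218 ........................................
219 ........................................
220 ........................................
221 ........................................
222 ........................................
223 ........................................
224 ........................................
225 ........................................
226 ........................................
227 ........................................
228 ...................SSS................SS
229 .................SSSSSS.............SSSS
230 ................SSSSSSSS...........SSSSS
231 ...............S.sSSSSS.S........SSSSSSS
232 ...
[... 5090 characters left out ...]
....................
268 ................................................................................
272 ................................................................................
276 ................................................................................
280 ................................................................................
284 ................................................................................
288 ................................................................................
292 ................................................................................
296 ................................................................................
```

The barrel stands upright around the tube, with the tube's end showing 11 mm above it. Both heights match the predicted seated rows, and the gripper is clear.

```bash
python3 -c "
from plant import job
print(job.job_done())"
```

```text
the job is handed in; nothing more can be done
None
```

The tube stands fully home in the blind hole with the teal barrel down on its collar, and I handed the job in at about 31 s; contact readings on the jig stayed below about 7 N. My first barrel grasp caught only the rim and tilted it, but it settled upright and the second grasp held.

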